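Set tweezers to the gap gauge

ROBOT

A 7-joint arm with a two-finger parallel gripper is mounted at the origin on the work surface. World frame = base frame: x ahead of the robot, y to its left, z up, the work surface at z = 0. Lengths are in m, angles in rad, forces in N, time in s.
With the tool pointing down it reaches from about 0.425 to 0.875 m from the base axis. Payload 4.7 kg.
Tool frame: the origin (TCP) lies between the finger pads; the fingertips stand ctrl.tip_reach ahead of it and the grasp point (between the pads) lies 11 mm behind it (ctrl.tip_reach is the distance from the TCP to the fingertips, in m); x points along the fingers, y is the direction in which the jaws open and shut, and the axes are right-handed (so a half turn about x gives the same grasp; the last joint's range is limited). The gripper opens to 87 mm and grips with 3 to 60 N. Pads are 19 mm wide; open, the fingers measure 117 mm over their backs; the gripper's body (75 mm by 190 mm) begins 51 mm behind the grasp point.
Start: joints at [1.238, 0.321, -0.07, 1.45, 0.023, 1.371, -0.057], TCP at [0.221, -0.611, 0.231] pointing down, gripper open.
Joint ranges: [-2.86, 2.86], [-0.3, 2.09], [-1.38, 1.24], [0.06, 2.45], [-1.56, 4.7], [0.09, 2.05], [-2.69, 2.69]. Speed limits (rad/s): [2.57, 2.57, 3.14, 3.14, 3.14, 3.14, 3.14].

INTERFACE

Orientations are given as a unit quaternion [w, x, y, z].
In Python, from station import ctrl gives the robot as it stands. The module is installed in compiled form; this text tells all that it offers.
- The arm moves only by the tool carry_out, never from a script. Its argument "increments" is a list of rows, each an object of numbers: "claw": the closure, from 0 (fully open) to 1 (shut); "dx", "dy", "dz": the shift along the tool's x, y, z normalised to -1 to 1, where 1 is 2 cm; "spin": the turn about the tool's x normalised to -1 to 1, where 1 is pi/2 rad. A call has 1 to 10 rows; each row shifts and turns the commanded pose from where the row before left it, along the tool's axes as they then stand; what a row does not reach is not made up. A row lasts 1/12 s, in which the tool goes at most 41.7 mm and 7.16 degrees, less where a joint would pass 70% of its speed; a pose out of reach is approached as far as the arm can. A call with a number of a shift or a turn outside -1 to 1 is refused whole. A call with a gripper value outside its range is refused whole. The fingers move at their own pace and stop on an object; "grip_force" is the grip in N (left out, the last holds). Time passes only in rows, so rows that do not move let the fingers close. It gives the time, the measured TCP pose, the force and the opening at its end, in the units of the state.
- ctrl.observe(): the state, without advancing time (a new reading comes with each control period).
- ctrl.snapshot(name): name is "side" or "top"; returns (picture, depth): 420x560x3 uint8, red, green, blue; 420x560 float32, m along the optical axis (not along the pixel's ray), 0 where there is no reading.
- ctrl.calibration(name): a dict with "camera_matrix" (3x3 intrinsics, pixels), "dist_coeffs" ([k1, k2, p1, p2, k3] as OpenCV has them; the pictures are not rectified), "xyz" and "rotation" of the camera in the world. Camera axes: x right, y up, looking along -z (the intrinsics and any distortion apply to the point x, -y, -z); pixel columns grow to the right and rows downward; lengths in m; the calibration is good to about 2 mm. A picture is of the moment at which its call begins. calibration takes no time and is no camera call.
- ctrl.sign_off(): hands the job in, once; it reports no verdict.
The state is a dict: "time": time; "joints": joint angles; "dq": joint speeds; "joint_torque": joint torques, N m; "ee_pos": TCP position; "tool_rot": TCP orientation; "wrist_force": force on the tool from outside, world axes, zero at the start; "ft_torque": the same for the moment, N m; "width": finger opening in m.
Only numpy, scipy, OpenCV 4.12 (cv2) and the standard library are available. Lean on these libraries where they do the work, as an engineer would, in place of code of your own. Each camera call takes 0.05 s, during which the arm holds its last target.

TASK

Pull the steel tweezers up out of their white slotted stand and carry them, tips down, to the tip-gap gauge. Squeeze them until the two tips hang right over the gauge's two dark bars, one tip over the middle of each bar (either way round), about a centimetre above the bars without touching the gauge. Finish holding them exactly like that, squeezed and steady in the gripper: do not let go or put them down, do not shift the gauge's setting, and leave everything else on the bench where it is.

Things in the scene. Friction and masses are not known exactly. Their poses are not given: they have to be found in the camera images.
- tweezers_grip (a point): Grip point of the steel tweezers (107 mm long, about 55 g), which stand upright, tips down: 68 mm above the tips, 39 mm below the bow's top, midway between the free legs. Axes: z from tips to bow, y from fixed to sprung leg. Legs are flat, 11 mm wide (x), 2.4 mm thick; close the fingers along y on their outer faces, here 30 mm apart when free. Flat from 50 to 92 mm above the tips.
- tip_a (a point): Middle of the lowest end of the fixed leg (tip 5 mm wide along x, 2.4 mm thick along y).
- tip_b (a point): Middle of the lowest end of the sprung leg, same size as tip_a. Free, the tips are 37 mm apart (centres); each 1 mm of squeeze at the grip point closes them by about 3 mm. The gauge's gaps take about 4 to 7 N of squeeze at the grip point.
- tweezers_leg (a joint): Closing angle of the sprung leg about the bow, rad: 0 is free (tips 37 mm apart), about 0.18 is an 18 mm tip gap with parallel legs, 0.33 is the stop. Springs back to 0 when let go. The pivot is 103 mm above the tips.
- stand_mouth (a point): Middle of the mouth of the stand's slot, 40 mm above the bench. The stand is fixed: a white block on a grey foot 70 x 90 x 6 mm, with one upright slot 15 mm along x, 46 mm along y, 34 mm deep, walls 7 mm. The tweezers stand loosely in it, tips on its floor, their y along the slot's y.
- mark_a (a point): Middle of the top of the gauge's fixed dark bar, 14 mm above the bench; y points to the other bar, z up. The gauge is fixed to the bench: aluminium base 60 (x) x 130 (y) x 10 mm, two steel rails along y up to 15 mm high and, between them, two white plates, tops at 14 mm, each with a dark bar 26 mm long (x) and 6 mm wide (y) near its inner edge.
- mark_b (a point): Middle of the top of the other dark bar, same size, height and axes, on the gauge's sliding plate. It lies 13 to 23 mm from mark_a, set differently each time; stiff, and not to be moved.
- sample_jar: Bystander: small capped jar, 28 mm across, 50 mm high, loose; origin at its foot.
- vial_rack: Bystander: low white block 90 x 60 x 28 mm with vials, top of the vials 48 mm above the bench, fixed; origin under its centre.
- amber_bottle: Bystander: amber bottle, 60 mm across, 110 mm high, loose; origin at its foot.
- clear_bottle: Bystander: clear bottle with a cap, 60 mm across, 115 mm high, loose; origin at its foot.
- beaker: Bystander: small glass beaker, 68 mm across, 80 mm high, loose; origin at its foot.
- carton: Bystander: cardboard carton 110 x 160 x 60 mm, loose; origin under its centre.
- spanner: Bystander: small spanner, 130 mm long, lying flat, loose; origin on its underside.
There are look-alikes about, which are no part of the job. What is shaped like the part that bears tweezers_grip but green or purple is not meant.

How it is judged:
By the outcome, as a careful person would: the job done as asked, in the order asked, and still so for the second after the job is handed in, while the arm keeps its last pose, push and grip.
It also fails if it takes over 54 s, if anything falls off the work surface, if the arm or the gripper's body presses on something with over 40 N, if the wrist force passes 120 N, or if a joint passes its speed limit or range.

## Working session

There is one attempt and no reset: what is moved stays moved. The work goes in short steps, Python scripts to look and compute and a tool call to move; the robot and the scene stay as the last step left them, time stands still between calls to the robot, and variables do not carry over. Pictures are saved under pics/ and viewed, and the job is handed in when it is done.

Besides the shell and the picture viewer there is one more tool, called after "Emit:" as a command line: name --argument value ..., lists and objects as JSON in quotes. carry_out: Moves the arm, as the interface text tells. Its arguments: {"type":"object","properties":{"increments":{"type":"array","items":{"type":"object","properties":{"claw":{"type":"number"},"dx":{"type":"number","minimum":-1,"maximum":1},"dy":{"type":"number","minimum":-1,"maximum":1},"dz":{"type":"number","minimum":-1,"maximum":1},"spin":{"type":"number","minimum":-1,"maximum":1}}}},"grip_force":{"type":"number"}},"required":["increments"]}

```bash
mkdir -p pics
python3 - <<'E'
from station import ctrl
import cv2,numpy as np
s=ctrl.observe();print(s['time'],s['ee_pos'],s['tool_rot'],s['width'],ctrl.tip_reach)
for n in('side','top'):
    p,d=ctrl.snapshot(n);cv2.imwrite(f'pics/{n}0.png',p[:,:,::-1]);np.save(f'pics/{n}0.npy',d);c=ctrl.calibration(n);print(n,c)
E
```

```text
0.0 [ 0.22067976 -0.61079413  0.22944011] [-0.12131802 -0.69634491 -0.12268506  0.69665923] 0.08727289476756266 0.008
side {'camera_matrix': array([[399.92222781,   0.        , 272.88667678],
       [  0.        , 399.92222781, 204.64320759],
       [  0.        ,   0.        ,   1.        ]]), 'dist_coeffs': array([-0.07050799,  0.        ,  0.        ,  0.        ,  0.        ]), 'xyz': array([ 0.53947028, -0.82911198,  0.53067837]), 'rotation': array([ 0.86136629,  0.50679513, -0.01708994, -0.0302447 ])}
top {'camera_matrix': array([[450.02431412,   0.        , 290.18609775],
       [  0.        , 450.02431412, 207.44019699],
       [  0.        ,   0.        ,   1.        ]]), 'dist_coeffs': array([-0.06994814,  0.        ,  0.        ,  0.        ,  0.        ]), 'xyz': array([0.4146429 , 0.00324037, 1.19780788]), 'rotation': array([ 0.71023171,  0.0619751 , -0.06507174, -0.69820891])}
```

View pics/side0.png

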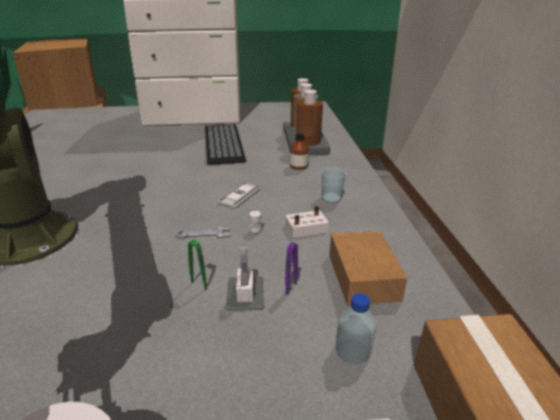

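View pics/top0.png

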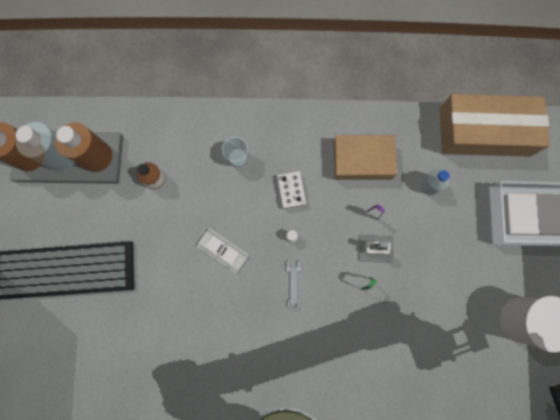

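Side view: the stand with the steel tweezers is at about (244,280), between the green and purple look-alikes, and the gauge is at (240,194). Top view: the stand is at (376,248) and the gauge at (222,250). I'll zoom in on both.

```bash
cat > h.py <<'E'
import cv2,numpy as np
from station import ctrl
from scipy.spatial.transform import Rotation as R
def rot(q): return R.from_quat([q[1],q[2],q[3],q[0]]).as_matrix()
def cam(n):
    c=ctrl.calibration(n);return c['camera_matrix'],c['dist_coeffs'],np.array(c['xyz']),rot(c['rotation'])
def ray(n,uv):
    K,D,t,M=cam(n);p=cv2.undistortPoints(np.array(uv,float).reshape(-1,1,2),K,D)[:,0]
    return t,np.c_[p[:,0],-p[:,1],-np.ones(len(p))]@M.T
def plane(n,uv,z):
    t,d=ray(n,uv);return t+d*((z-t[2])/d[:,2])[:,None]
def proj(n,P):
    K,D,t,M=cam(n);q=(np.array(P,float).reshape(-1,3)-t)@M;q=q*[1,-1,-1]
    return cv2.projectPoints(q,np.zeros(3),np.zeros(3),K,D)[0][:,0]
def crop(src,dst,u0,v0,u1,v1,k):
    p=cv2.imread(src) if isinstance(src,str) else src
    cv2.imwrite(dst,cv2.resize(p[v0:v1,u0:u1],None,fx=k,fy=k,interpolation=cv2.INTER_CUBIC))
E
python3 - <<'E'
from h import *
import numpy as np
a=cv2.imread('pics/top0.png');b=cv2.imread('pics/side0.png')
f=lambda p,u0,v0,w,h:cv2.resize(p[v0:v0+h,u0:u0+w],(400,300),interpolation=cv2.INTER_CUBIC)
o=np.vstack([np.hstack([f(a,192,222,60,45),f(a,346,225,60,45)]),np.hstack([f(b,210,172,60,45),f(b,200,237,100,75)])])
cv2.imwrite('pics/z0.png',o)
d=np.load('pics/side0.npy');dt=np.load('pics/top0.npy')
E
```

```text
(no output)
```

View pics/z0.png

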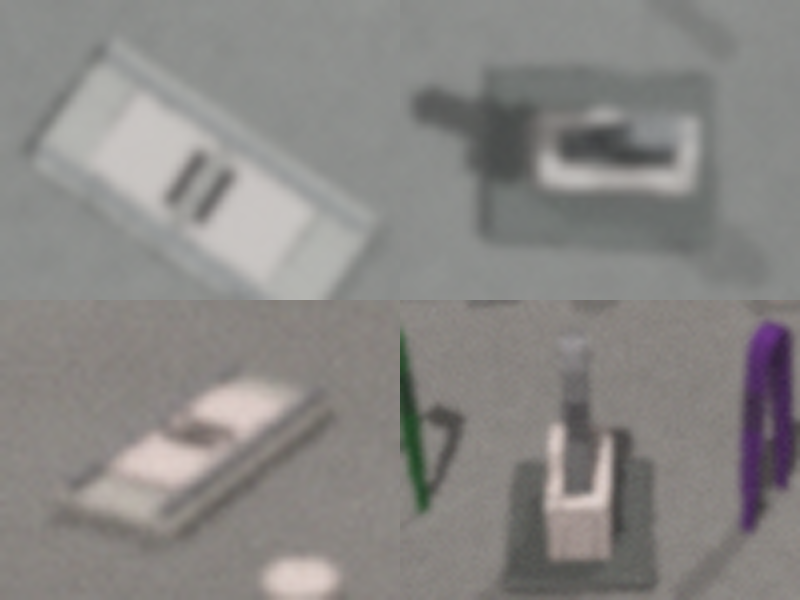

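```bash
python3 - <<'E'
from h import *
for n in('top','side'):
    A=[];Dp=[]
    for i in range(8):
        p,d=ctrl.snapshot(n);A.append(p.astype(float));Dp.append(d)
    A=np.mean(A,0)[:,:,::-1];np.save(f'pics/avg_{n}.npy',A);np.save(f'pics/avgd_{n}.npy',np.median(Dp,0));
E
cat > m1.py <<'E'
from h import *
A=np.load('pics/avg_top.npy');d=np.load('pics/avgd_top.npy');g=A.mean(2)
# world of depth sanity
def sub(g,u0,v0,u1,v1,k=8): return cv2.resize(g[v0:v1,u0:u1].astype(np.float32),None,fx=k,fy=k,interpolation=cv2.INTER_CUBIC)
def rects(mask,u0,v0,k,zs,minA):
    for c in cv2.findContours(mask.astype(np.uint8),cv2.RETR_EXTERNAL,cv2.CHAIN_APPROX_NONE)[0]:
        if cv2.contourArea(c)<minA*k*k: continue
        uv=(c[:,0].astype(float)+.5)/k-.5+[u0,v0]
        P=plane('top',uv,zs); r=cv2.minAreaRect((P[:,:2]*1000).astype(np.float32))
        print('z',zs,'rect mm',np.round(r[0],1),np.round(r[1],1),round(r[2],1),'px',uv.mean(0).round(1))
k=8
S=sub(g,346,225,406,270);print('stand',S.min(),S.max(),np.median(S))
for t in (150,165,180): rects(S>t,346,225,k,.040,30)
G=sub(g,192,222,252,267);print('gauge',G.min(),G.max(),np.median(G))
for t in (165,175,185):rects(G>t,192,222,k,.014,60)
B=sub(g,212,240,232,260,16)
for t in (90,110,130): print(t);rects(B<t,212,240,16,.014,3)
E
python3 m1.py
```

```text
stand 65.2376 188.47334 136.90195
z 0.04 rect mm [ 517.9 -231.8] [26.7 64.5] 14.6 px [380.1 249.8]
z 0.04 rect mm [ 517.6 -231.3] [23.2 61.4] 14.1 px [380.1 250. ]
gauge 107.17584 197.58034 142.47832
z 0.014 rect mm [495.5 150.6] [62.6 40.9] 57.1 px [232.  256.6]
z 0.014 rect mm [531.2 205.2] [59.7 40.8] 56.2 px [212.  243.3]
z 0.014 rect mm [495.2 149.6] [56.  37.7] 57.6 px [232.8 257.3]
z 0.014 rect mm [531.7 205.6] [53.8 37.8] 55.7 px [211.4 242.5]
z 0.014 rect mm [499.6 156.4] [31.8 34.4] 57.9 px [229.8 255.2]
z 0.014 rect mm [528.6 201. ] [32.6 34.5] 55.6 px [213.4 244.1]
90
110
130
z 0.014 rect mm [511.  173.5] [ 5.3 21.3] 57.7 px [223.5 250.8]
z 0.014 rect mm [517.1 184.1] [ 4.9 21.4] 58.3 px [219.5 248.4]
```

```bash
cat > m2.py <<'E'
from h import *
from scipy.ndimage import map_coordinates
def patch(n,c,ang,hx,hy,z,st=.5,avg=None):
    # rows along y' (ang), columns along x'
    A=(np.load(f'pics/avg_{n}.npy') if avg is None else avg).mean(2)
    e=np.array([np.cos(ang),np.sin(ang)]);f=np.array([e[1],-e[0]])
    ys=np.arange(-hy,hy+.01,st);xs=np.arange(-hx,hx+.01,st)
    P=np.array([[*(np.array(c)+e*y+f*x)/1,z*1000] for y in ys for x in xs])/1000
    uv=proj(n,P)
    return xs,ys,map_coordinates(A,[uv[:,1],uv[:,0]],order=3).reshape(len(ys),len(xs)),e,f
def cross(x,p,lvl,lo,hi):
    o=[]
    for i in range(len(x)-1):
        if lo<=x[i]<=hi and (p[i]-lvl)*(p[i+1]-lvl)<0:o.append(x[i]+(lvl-p[i])/(p[i+1]-p[i])*(x[i+1]-x[i]))
    return np.round(o,2)
if __name__=='__main__':
  for n,c in(('top',(514,178.8)),('side',(514,178.8))):
    for a in (56,57,58,59,60):
        xs,ys,I,e,f=patch(n,c,np.radians(a),9,30,.014)
        p=I.mean(1);w=I[(abs(ys)>14)].mean();
        print(n,a,'white',round(p[:16].mean()),round(p[-16:].mean()),'min',round(p.min()),'mid',round(p[abs(ys)<5].max()),cross(ys,p,(p.max()+p.min())/2,-25,25), cross(ys,p,p.max()-.3*(p.max()-p.min()),-25,25))
    xs,ys,I,e,f=patch(n,c,np.radians(58),25,6,.014)
    q=I.min(0) ; print(n,'x ext',[round(v) for v in q[::6]],cross(xs,I[4:-4].mean(0),140,-25,25))
E
python3 m2.py
```

```text
top 56 white 197 197 min 110 mid 156 [-10.02  -1.05   1.15   9.87] [-11.25  11.12]
top 57 white 197 197 min 110 mid 156 [-10.01  -1.08   1.18   9.86] [-11.24  11.1 ]
top 58 white 197 197 min 110 mid 156 [-10.01  -1.09   1.19   9.85] [-11.24  11.09]
top 59 white 197 197 min 110 mid 156 [-10.01  -1.09   1.18   9.85] [-11.24  11.09]
top 60 white 197 197 min 110 mid 156 [-10.02  -1.07   1.16   9.86] [-11.25  11.1 ]
top x ext [150, 151, 153, 157, 153, 124, 110, 110, 110, 109, 110, 110, 132, 162, 160, 153, 154] []
side 56 white 208 207 min 119 mid 124 [-9.95 13.28] [-12.26  15.65]
side 57 white 208 207 min 119 mid 124 [-9.96 13.31] [-12.27  15.69]
side 58 white 208 207 min 119 mid 124 [-9.97 13.34] [-12.28  15.73]
side 59 white 208 207 min 120 mid 125 [-9.97 13.38] [-12.3   15.77]
side 60 white 208 207 min 120 mid 125 [-9.98 13.41] [-12.32  15.81]
side x ext [132, 128, 130, 131, 130, 128, 122, 113, 111, 113, 120, 134, 142, 149, 151, 142, 127] [ 8.54 20.79]
```

Run:
```python
from m2 import *
n='top'
A=np.load('pics/avg_top.npy')
print('foot guess',plane(n,[[376,248.2]],.006)*1000)
g=A.mean(2)
S=cv2.resize(g[225:270,346:406].astype(np.float32),None,fx=8,fy=8,interpolation=cv2.INTER_CUBIC)
E_=cv2.Canny(np.clip((S-80)*1.6,0,255).astype(np.uint8),40,100)
cv2.imwrite('pics/st1.png',np.hstack([np.clip((S-60)*1.8,0,255).astype(np.uint8),E_])[:, :])
c=(517,-231)
for a in (-82,-78,-75,-72): # y' dir
    xs,ys,I,e,f=patch(n,c,np.radians(a),65,75,.006,1)
    # foot edges sharpness: profile along y' at x' in 22..30 ; along x' at y' in +-(32..42)
    p=I[:,(abs(xs)>20)&(abs(xs)<30)].mean(1);q=I[(ys>35)&(ys<42)].mean(0)
    dp=np.gradient(p);dq=np.gradient(q)
    print(a,'y edges',ys[dp.argmin()],dp.min().round(1),ys[dp.argmax()],dp.max().round(1),'x',xs[dq.argmin()],dq.min().round(1),xs[dq.argmax()],dq.max().round(1))
```

```text
foot guess [[ 525.30964267 -230.1946697     6.        ]]
-82 y edges -54.0 -1.9 49.0 2.1 x -38.0 -5.1 -20.0 6.4
-78 y edges -52.0 -2.7 -22.0 2.2 x -36.0 -4.5 -18.0 7.0
-75 y edges -51.0 -2.9 -22.0 1.9 x 2.0 -4.7 -16.0 7.1
-72 y edges -51.0 -3.0 2.0 1.9 x 4.0 -5.0 -14.0 6.9
```

View pics/st1.png

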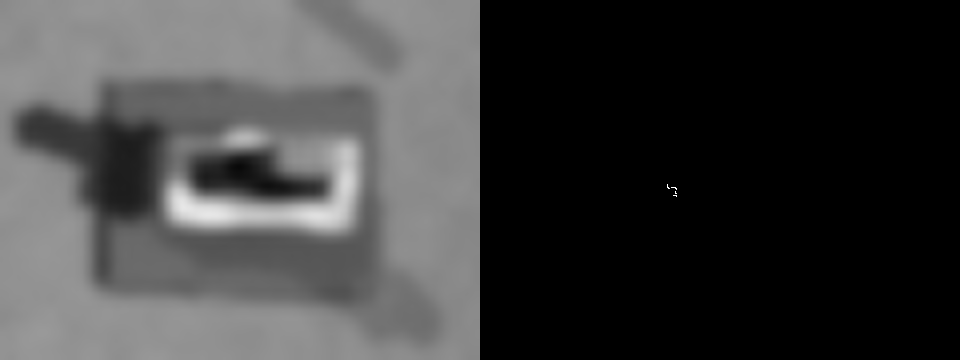

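Run:
```python
from h import *
o=lambda L:np.array(L)/8.+[346-.44,225-.44]
F=plane('top',o([(107,83),(375,90),(370,297),(97,290)]),.006)*1000
B=plane('top',o([(168,132),(360,138),(355,232),(165,225)]),.040)*1000
for X in(F,B):
    print(X.round(1)[:,:2].tolist(),'c',X.mean(0).round(1)[:2],'sides',[np.linalg.norm(X[i]-X[i-1]).round(1) for i in range(4)],
     [np.degrees(np.arctan2(*(X[i]-X[i-1])[[1,0]])).round(1) for i in range(4)])
c=F.mean(0)[:2]/1000
for z in(.04,.074,.113): print(z,proj('top',[*c,z])-o([(0,0)]),(proj('top',[*c,z])-o([(0,0)]))*8,proj('side',[*c,z]))
a=np.load('pics/avg_side.npy')
cv2.imwrite('pics/z1.png',np.hstack([cv2.resize(np.clip((a[237:312,212:280]-60)*1.4,0,255),None,fx=8,fy=8,interpolation=cv2.INTER_CUBIC)]))
```

```text
[[560.1, -184.9], [559.1, -275.0], [490.1, -271.8], [491.2, -181.0]] c [ 525.1 -228.2] sides [np.float64(69.0), np.float64(90.0), np.float64(69.1), np.float64(90.8)] [np.float64(-3.3), np.float64(-90.6), np.float64(177.4), np.float64(89.3)]
[[540.3, -199.2], [539.3, -261.8], [508.8, -259.5], [510.2, -197.9]] c [ 524.7 -229.6] sides [np.float64(30.1), np.float64(62.6), np.float64(30.6), np.float64(61.6)] [np.float64(-2.5), np.float64(-90.9), np.float64(175.8), np.float64(88.7)]
0.04 [[32.21095083 22.51380572]] [[257.68760664 180.11044577]] [[243.85787083 277.05864197]]
0.074 [[34.88049616 21.26303457]] [[279.04396928 170.10427655]] [[243.16813299 262.80031269]]
0.113 [[38.14307053 19.73373699]] [[305.14456425 157.86989591]] [[242.34425821 245.60573658]][ WARN:0@0.505] global loadsave.cpp:1063 imwrite_ Unsupported depth image for selected encoder is fallbacked to CV_8U.
```

View pics/z1.png

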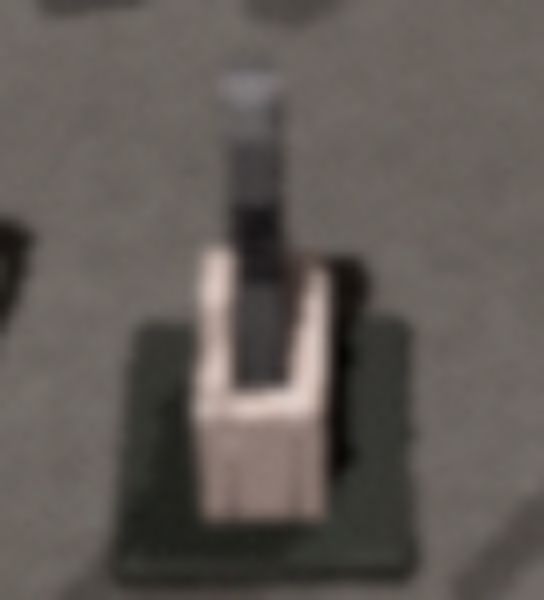

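```bash
cat > st.py <<'E'
from h import *
s=ctrl.observe();M=rot(s['tool_rot']);p=np.array(s['ee_pos'])
def go(x,y,z,ang):
    print('t',round(s['time'],2),'pos',p.round(4),'w',round(s['width'],4),'F',np.round(s['wrist_force'],1),'joints',np.round(s['joints'],2))
    print('tool x',M[:,0].round(4),'y',M[:,1].round(4),'yang',np.degrees(np.arctan2(M[1,1],M[0,1])).round(2))
    d=M.T@(np.array([x,y,z])-p);print('tool-frame shift/2cm',(d/.02).round(3))
    for a in (ang,ang+180):
        cur=np.arctan2(M[1,1],M[0,1]);D=(np.radians(a)-cur+np.pi)%(2*np.pi)-np.pi
        print('yaw',a,'world d deg',np.degrees(D).round(2),'spin units (tool x down => neg)',(-D/(np.pi/2)).round(4))
if __name__=='__main__':
    import sys;go(*map(float,sys.argv[1:]))
E
python3 st.py .5255 -.229 .20 -91.5
```

```text
t 0.9 pos [ 0.2209 -0.6113  0.2306] w 0.087 F [-0.8 -1.1  0.5] joints [ 1.24  0.32 -0.07  1.45  0.02  1.37 -0.06]
tool x [-0.e+00 -2.e-04 -1.e+00] y [ 3.399e-01 -9.405e-01  1.000e-04] yang -70.13
tool-frame shift/2cm [  1.528 -12.802 -20.821]
yaw -91.5 world d deg -21.37 spin units (tool x down => neg) 0.2375
yaw 88.5 world d deg 158.63 spin units (tool x down => neg) -1.7625
```

Emit:
carry_out --increments '[{"dx": 0.3,"dy": -0.6,"dz": -0.9,"spin": 0.079,"claw": 0},{"dx": 0.3,"dy": -0.6,"dz": -0.9,"spin": 0.079},{"dx": 0.3,"dy": -0.6,"dz": -0.9,"spin": 0.079},{"dy": -1,"dz": -0.9},{"dy": -1,"dz": -0.9},{"dy": -1,"dz": -0.9},{"dy": -1,"dz": -0.9},{"dy": -1,"dz": -0.9},{"dy": -1,"dz": -0.9},{"dy": -1,"dz": -0.9}]'

```text
invalid input at $.increments[1]: expected keys claw, dx, dy, dz, spin
```

```bash
python3 st.py .5255 -.229 .20 -91.5
```

```text
t 0.9 pos [ 0.2209 -0.6113  0.2306] w 0.087 F [-0.8 -1.1  0.5] joints [ 1.24  0.32 -0.07  1.45  0.02  1.37 -0.06]
tool x [-0.e+00 -2.e-04 -1.e+00] y [ 3.399e-01 -9.405e-01  1.000e-04] yang -70.13
tool-frame shift/2cm [  1.528 -12.802 -20.821]
yaw -91.5 world d deg -21.37 spin units (tool x down => neg) 0.2375
yaw 88.5 world d deg 158.63 spin units (tool x down => neg) -1.7625
```

All keys are required in every row.

Emit:
carry_out --increments '[{"claw": 0,"dx": 0.3,"dy": -0.6,"dz": -0.9,"spin": 0.079},{"claw": 0,"dx": 0.3,"dy": -0.6,"dz": -0.9,"spin": 0.079},{"claw": 0,"dx": 0.3,"dy": -0.6,"dz": -0.9,"spin": 0.079},{"claw": 0,"dx": 0,"dy": -1,"dz": -0.9,"spin": 0},{"claw": 0,"dx": 0,"dy": -1,"dz": -0.9,"spin": 0},{"claw": 0,"dx": 0,"dy": -1,"dz": -0.9,"spin": 0},{"claw": 0,"dx": 0,"dy": -1,"dz": -0.9,"spin": 0},{"claw": 0,"dx": 0,"dy": -1,"dz": -0.9,"spin": 0},{"claw": 0,"dx": 0,"dy": -1,"dz": -0.9,"spin": 0},{"claw": 0,"dx": 0,"dy": -1,"dz": -0.9,"spin": 0}]'

```text
time: 1.73
ee_pos: [0.3957, -0.4268, 0.2128]
tool_rot: [-0.009, 0.707, -0.009, -0.707]
wrist_force: [0.4, -0.2, -0.4]
width: 0.0878
```

```bash
python3 st.py .5255 -.229 .20 -91.5
```

```text
t 1.73 pos [ 0.3957 -0.4268  0.2128] w 0.0878 F [ 0.4 -0.2 -0.4] joints [ 0.93  0.19 -0.17  1.65  0.03  1.3  -0.85]
tool x [ 2.e-04 -5.e-04 -1.e+00] y [-2.550e-02 -9.997e-01  4.000e-04] yang -91.46
tool-frame shift/2cm [  0.635 -10.051  -6.236]
yaw -91.5 world d deg -0.04 spin units (tool x down => neg) 0.0004
yaw 88.5 world d deg 179.96 spin units (tool x down => neg) -1.9996
```

Emit:
carry_out --increments '[{"claw": 0,"dx": 0,"dy": -1,"dz": -0.6,"spin": 0},{"claw": 0,"dx": 0,"dy": -1,"dz": -0.6,"spin": 0},{"claw": 0,"dx": 0,"dy": -1,"dz": -0.6,"spin": 0},{"claw": 0,"dx": 0,"dy": -1,"dz": -0.6,"spin": 0},{"claw": 0,"dx": 0,"dy": -1,"dz": -0.6,"spin": 0},{"claw": 0,"dx": 0,"dy": -1,"dz": -0.6,"spin": 0},{"claw": 0,"dx": 0,"dy": -1,"dz": -0.6,"spin": 0},{"claw": 0,"dx": 0,"dy": -1,"dz": -0.6,"spin": 0},{"claw": 0,"dx": 0,"dy": -1,"dz": -0.6,"spin": 0},{"claw": 0,"dx": 0,"dy": 0,"dz": 0,"spin": 0}]'

```text
time: 2.57
ee_pos: [0.5106, -0.2446, 0.2129]
tool_rot: [-0.007, 0.708, -0.005, -0.706]
wrist_force: [0.3, 1.5, 0.4]
width: 0.0871
```

```bash
python3 st.py .5255 -.229 .063 -91.5
python3 - <<'E'
from h import *
p,d=ctrl.snapshot('side');cv2.imwrite('pics/s2.png',p[:,:,::-1])
s=ctrl.observe();print(proj('side',[s['ee_pos']]))
crop('pics/s2.png','pics/s2z.png',180,160,320,312,4)
E
```

```text
t 2.57 pos [ 0.5106 -0.2446  0.2129] w 0.0871 F [0.3 1.5 0.4] joints [ 0.7   0.17 -0.33  1.68  0.05  1.3  -1.23]
tool x [ 0.0022  0.0027 -1.    ] y [-0.0176 -0.9998 -0.0028] yang -91.01
tool-frame shift/2cm [ 7.498 -0.773 -0.716]
yaw -91.5 world d deg -0.49 spin units (tool x down => neg) 0.0055
yaw 88.5 world d deg 179.51 spin units (tool x down => neg) -1.9945
[[230.34988769 202.86089236]]
```

View pics/s2z.png

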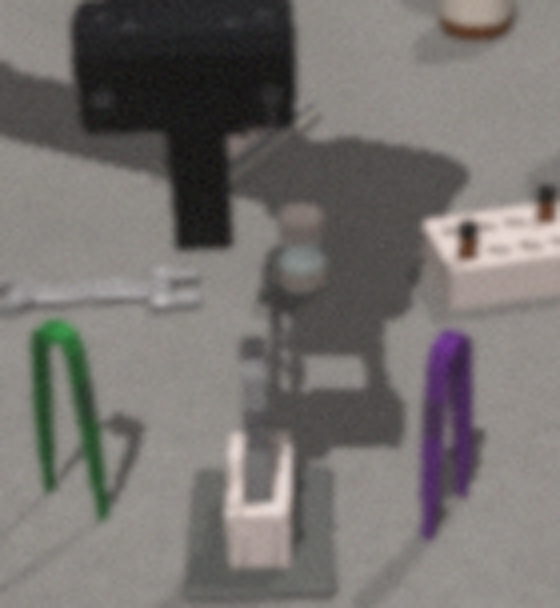

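Emit:
carry_out --increments '[{"claw": 0,"dx": 0.8,"dy": -0.77,"dz": -0.72,"spin": 0.005},{"claw": 0,"dx": 0.8,"dy": 0,"dz": 0,"spin": 0},{"claw": 0,"dx": 0,"dy": 0,"dz": 0,"spin": 0},{"claw": 0,"dx": 0,"dy": 0,"dz": 0,"spin": 0}]'

```text
time: 2.95
ee_pos: [0.521, -0.2365, 0.1798]
tool_rot: [0.012, -0.706, 0.012, 0.708]
wrist_force: [-0.0, -0.2, 0.2]
width: 0.0871
```

```bash
python3 st.py .5255 -.229 .063 -91.5
```

```text
t 2.95 pos [ 0.521  -0.2365  0.1798] w 0.0871 F [-0.  -0.2  0.2] joints [ 0.67  0.21 -0.33  1.71  0.07  1.24 -1.28]
tool x [-2.4e-03  1.0e-04 -1.0e+00] y [-0.0345 -0.9994 -0.    ] yang -91.98
tool-frame shift/2cm [ 5.84  -0.384 -0.226]
yaw -91.5 world d deg 0.48 spin units (tool x down => neg) -0.0053
yaw 88.5 world d deg -179.52 spin units (tool x down => neg) 1.9947
```

Emit:
carry_out --increments '[{"claw": 0,"dx": 0.6,"dy": -0.38,"dz": -0.23,"spin": -0.005},{"claw": 0,"dx": 0,"dy": 0,"dz": 0,"spin": 0},{"claw": 0,"dx": 0,"dy": 0,"dz": 0,"spin": 0},{"claw": 0,"dx": 0,"dy": 0,"dz": 0,"spin": 0}]'

```text
time: 3.28
ee_pos: [0.5272, -0.2284, 0.1689]
tool_rot: [-0.009, 0.707, -0.009, -0.707]
wrist_force: [0.2, -1.3, -0.0]
width: 0.087
```

```bash
python3 st.py .5255 -.229 .063 -91.5
```

```text
t 3.28 pos [ 0.5272 -0.2284  0.1689] w 0.087 F [ 0.2 -1.3 -0. ] joints [ 0.66  0.22 -0.34  1.72  0.08  1.22 -1.29]
tool x [ 3.e-04 -5.e-04 -1.e+00] y [-2.550e-02 -9.997e-01  5.000e-04] yang -91.46
tool-frame shift/2cm [5.294 0.032 0.084]
yaw -91.5 world d deg -0.04 spin units (tool x down => neg) 0.0004
yaw 88.5 world d deg 179.96 spin units (tool x down => neg) -1.9996
```

Aligned. Next I descend to z ≈ 0.063, in two parts with a check between.

Emit:
carry_out --increments '[{"claw": 0,"dx": 0.7,"dy": 0.03,"dz": 0.08,"spin": 0},{"claw": 0,"dx": 0.7,"dy": 0,"dz": 0,"spin": 0},{"claw": 0,"dx": 0.7,"dy": 0,"dz": 0,"spin": 0},{"claw": 0,"dx": 0.7,"dy": 0,"dz": 0,"spin": 0},{"claw": 0,"dx": 0.7,"dy": 0,"dz": 0,"spin": 0},{"claw": 0,"dx": 0.7,"dy": 0,"dz": 0,"spin": 0},{"claw": 0,"dx": 0.5,"dy": 0,"dz": 0,"spin": 0},{"claw": 0,"dx": 0,"dy": 0,"dz": 0,"spin": 0},{"claw": 0,"dx": 0,"dy": 0,"dz": 0,"spin": 0},{"claw": 0,"dx": 0,"dy": 0,"dz": 0,"spin": 0}]'

```text
time: 4.12
ee_pos: [0.5261, -0.229, 0.0755]
tool_rot: [-0.009, 0.708, -0.009, -0.707]
wrist_force: [-0.5, 0.1, 0.3]
width: 0.0873
```

```bash
python3 st.py .5255 -.229 .063 -91.5
python3 - <<'E'
from h import *
for n in('side','top'):
    p,d=ctrl.snapshot(n);cv2.imwrite(f'pics/{n}3.png',p[:,:,::-1])
a=cv2.imread('pics/side3.png')[215:305,190:310];b=cv2.imread('pics/top3.png')[205:295,320:440]
cv2.imwrite('pics/z3.png',np.vstack([cv2.resize(x,None,fx=3.3,fy=3.3,interpolation=cv2.INTER_CUBIC) for x in (a,b)]))
E
```

```text
t 4.12 pos [ 0.5261 -0.229   0.0755] w 0.0873 F [-0.5  0.1  0.3] joints [ 0.65  0.31 -0.33  1.81  0.11  1.04 -1.32]
tool x [ 1.3e-03 -7.0e-04 -1.0e+00] y [-2.560e-02 -9.997e-01  7.000e-04] yang -91.47
tool-frame shift/2cm [ 0.626 -0.001  0.033]
yaw -91.5 world d deg -0.03 spin units (tool x down => neg) 0.0004
yaw 88.5 world d deg 179.97 spin units (tool x down => neg) -1.9996
```

View pics/z3.png

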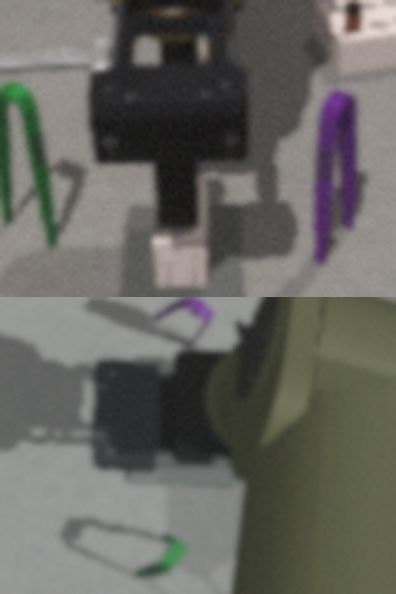

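Emit:
carry_out --grip_force 6 --increments '[{"claw": 0,"dx": 0.62,"dy": 0,"dz": 0.03,"spin": 0},{"claw": 0.3,"dx": 0,"dy": 0,"dz": 0,"spin": 0},{"claw": 0.5,"dx": 0,"dy": 0,"dz": 0,"spin": 0},{"claw": 0.6,"dx": 0,"dy": 0,"dz": 0,"spin": 0},{"claw": 0.65,"dx": 0,"dy": 0,"dz": 0,"spin": 0},{"claw": 0.68,"dx": 0,"dy": 0,"dz": 0,"spin": 0},{"claw": 0.7,"dx": 0,"dy": 0,"dz": 0,"spin": 0},{"claw": 0.7,"dx": 0,"dy": 0,"dz": 0,"spin": 0},{"claw": 0.7,"dx": 0,"dy": 0,"dz": 0,"spin": 0},{"claw": 0.7,"dx": 0,"dy": 0,"dz": 0,"spin": 0}]'

```text
time: 5.05
ee_pos: [0.5249, -0.2287, 0.0622]
tool_rot: [-0.009, 0.707, -0.009, -0.707]
wrist_force: [0.2, -0.4, -0.4]
width: 0.0346
```

```bash
python3 st.py .5255 -.229 .063 -91.5
```

```text
t 5.05 pos [ 0.5249 -0.2287  0.0622] w 0.0346 F [ 0.2 -0.4 -0.4] joints [ 0.65  0.32 -0.33  1.82  0.12  1.02 -1.33]
tool x [ 1.e-04 -2.e-04 -1.e+00] y [-2.540e-02 -9.997e-01  2.000e-04] yang -91.46
tool-frame shift/2cm [-0.038  0.013 -0.029]
yaw -91.5 world d deg -0.04 spin units (tool x down => neg) 0.0005
yaw 88.5 world d deg 179.96 spin units (tool x down => neg) -1.9995
```

Emit:
carry_out --increments '[{"claw": 0.7,"dx": 0,"dy": 0,"dz": 0,"spin": 0},{"claw": 0.7,"dx": 0,"dy": 0,"dz": 0,"spin": 0},{"claw": 0.7,"dx": 0,"dy": 0,"dz": 0,"spin": 0},{"claw": 0.7,"dx": 0,"dy": 0,"dz": 0,"spin": 0}]'

```text
time: 5.38
ee_pos: [0.525, -0.2286, 0.0622]
tool_rot: [-0.009, 0.707, -0.009, -0.707]
wrist_force: [0.3, 0.6, -0.0]
width: 0.0267
```

```bash
python3 -c "
from station import ctrl
for i in range(3): print(ctrl.observe()['width'])"
```

```text
0.02668476981893735
0.02668476981893735
0.02668476981893735
```

Emit:
carry_out --grip_force 10 --increments '[{"claw": 0.72,"dx": 0,"dy": 0,"dz": 0,"spin": 0},{"claw": 0.72,"dx": 0,"dy": 0,"dz": 0,"spin": 0},{"claw": 0.72,"dx": 0,"dy": 0,"dz": 0,"spin": 0},{"claw": 0.72,"dx": 0,"dy": 0,"dz": 0,"spin": 0}]'

```text
time: 5.72
ee_pos: [0.5249, -0.2286, 0.0621]
tool_rot: [0.009, -0.707, 0.009, 0.707]
wrist_force: [-0.2, 0.8, -0.1]
width: 0.0244
```

Emit:
carry_out --increments '[{"claw": 0.72,"dx": 0,"dy": 0,"dz": 0,"spin": 0}]'

```text
time: 5.8
ee_pos: [0.5249, -0.2286, 0.0621]
tool_rot: [0.009, -0.707, 0.009, 0.707]
wrist_force: [0.7, 0.7, 0.0]
width: 0.0244
```

Emit:
carry_out --increments '[{"claw": 0.72,"dx": 0,"dy": 0,"dz": 0,"spin": 0}]'

```text
time: 5.88
ee_pos: [0.5249, -0.2287, 0.0622]
tool_rot: [-0.009, 0.707, -0.009, -0.707]
wrist_force: [-0.0, 0.5, 1.0]
width: 0.0248
```

Closure is position-controlled, and 0.72 gives about 24.5 mm. Next I lift straight up.

Emit:
carry_out --increments '[{"claw": 0.72,"dx": -0.2,"dy": 0,"dz": 0,"spin": 0},{"claw": 0.72,"dx": -0.4,"dy": 0,"dz": 0,"spin": 0},{"claw": 0.72,"dx": -0.6,"dy": 0,"dz": 0,"spin": 0},{"claw": 0.72,"dx": -0.6,"dy": 0,"dz": 0,"spin": 0},{"claw": 0.72,"dx": -0.6,"dy": 0,"dz": 0,"spin": 0},{"claw": 0.72,"dx": -0.6,"dy": 0,"dz": 0,"spin": 0},{"claw": 0.72,"dx": -0.6,"dy": 0,"dz": 0,"spin": 0},{"claw": 0.72,"dx": -0.4,"dy": 0,"dz": 0,"spin": 0},{"claw": 0.72,"dx": -0.2,"dy": 0,"dz": 0,"spin": 0},{"claw": 0.72,"dx": 0,"dy": 0,"dz": 0,"spin": 0}]'

```text
time: 6.72
ee_pos: [0.5255, -0.2289, 0.1475]
tool_rot: [-0.009, 0.708, -0.009, -0.706]
wrist_force: [0.1, 0.2, -1.0]
width: 0.0248
```

```bash
python3 st.py .514 .1788 .143 58.5
python3 - <<'E'
from h import *
p,d=ctrl.snapshot('side');cv2.imwrite(f'pics/side4.png',p[:,:,::-1])
crop('pics/side4.png','pics/z4.png',180,190,300,310,5)
E
```

```text
t 6.72 pos [ 0.5255 -0.2289  0.1475] w 0.0248 F [ 0.1  0.2 -1. ] joints [ 0.66  0.23 -0.34  1.74  0.08  1.18 -1.3 ]
tool x [ 0.0019 -0.0011 -1.    ] y [-0.0255 -0.9997  0.001 ] yang -91.46
tool-frame shift/2cm [  0.203 -20.366   1.096]
yaw 58.5 world d deg 149.96 spin units (tool x down => neg) -1.6662
yaw 238.5 world d deg -30.04 spin units (tool x down => neg) 0.3338
```

View pics/z4.png

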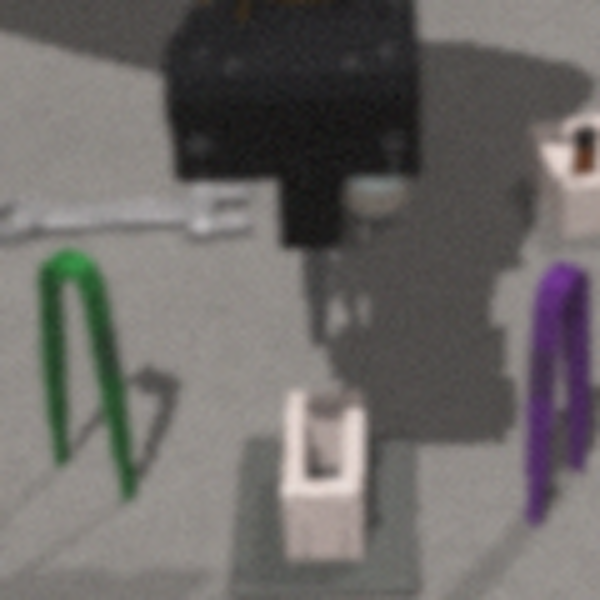

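Emit:
carry_out --increments '[{"claw": 0.72,"dx": 0,"dy": 0,"dz": 0,"spin": -0.04},{"claw": 0.72,"dx": 0,"dy": 0,"dz": 0,"spin": -0.07},{"claw": 0.72,"dx": 0,"dy": 0,"dz": 0,"spin": -0.07},{"claw": 0.72,"dx": 0,"dy": 0,"dz": 0,"spin": -0.07},{"claw": 0.72,"dx": 0,"dy": 0,"dz": 0,"spin": -0.07},{"claw": 0.72,"dx": 0,"dy": 0,"dz": 0,"spin": -0.07},{"claw": 0.72,"dx": 0,"dy": 0,"dz": 0,"spin": -0.07},{"claw": 0.72,"dx": 0,"dy": 0,"dz": 0,"spin": -0.07},{"claw": 0.72,"dx": 0,"dy": 0,"dz": 0,"spin": -0.07},{"claw": 0.72,"dx": 0,"dy": 0,"dz": 0,"spin": -0.07}]'

```text
time: 7.6
ee_pos: [0.5242, -0.2284, 0.145]
tool_rot: [-0.348, -0.615, -0.35, 0.615]
wrist_force: [0.3, -0.1, -0.0]
width: 0.0242
```

Emit:
carry_out --increments '[{"claw": 0.72,"dx": 0,"dy": 0,"dz": 0,"spin": -0.07},{"claw": 0.72,"dx": 0,"dy": 0,"dz": 0,"spin": -0.07},{"claw": 0.72,"dx": 0,"dy": 0,"dz": 0,"spin": -0.07},{"claw": 0.72,"dx": 0,"dy": 0,"dz": 0,"spin": -0.07},{"claw": 0.72,"dx": 0,"dy": 0,"dz": 0,"spin": -0.07},{"claw": 0.72,"dx": 0,"dy": 0,"dz": 0,"spin": -0.07},{"claw": 0.72,"dx": 0,"dy": 0,"dz": 0,"spin": -0.07},{"claw": 0.72,"dx": 0,"dy": 0,"dz": 0,"spin": -0.07},{"claw": 0.72,"dx": 0,"dy": 0,"dz": 0,"spin": -0.07},{"claw": 0.72,"dx": 0,"dy": 0,"dz": 0,"spin": -0.07}]'

```text
time: 8.43
ee_pos: [0.5243, -0.2284, 0.1451]
tool_rot: [0.618, 0.342, 0.62, -0.342]
wrist_force: [0.8, -0.2, -0.6]
width: 0.0245
```

Emit:
carry_out --increments '[{"claw": 0.72,"dx": 0,"dy": 0,"dz": 0,"spin": -0.07},{"claw": 0.72,"dx": 0,"dy": 0,"dz": 0,"spin": -0.07},{"claw": 0.72,"dx": 0,"dy": 0,"dz": 0,"spin": -0.07},{"claw": 0.72,"dx": 0,"dy": 0,"dz": 0,"spin": -0.05},{"claw": 0.72,"dx": 0,"dy": 0,"dz": 0,"spin": -0.03},{"claw": 0.72,"dx": 0,"dy": 0,"dz": 0,"spin": 0},{"claw": 0.72,"dx": 0,"dy": 0,"dz": 0,"spin": 0}]'

```text
time: 9.02
ee_pos: [0.5244, -0.2285, 0.1453]
tool_rot: [0.679, 0.196, 0.68, -0.196]
wrist_force: [0.5, 0.3, -1.1]
width: 0.0244
```

```bash
python3 st.py .514 .1788 .143 58.5
```

```text
t 9.02 pos [ 0.5244 -0.2285  0.1453] w 0.0244 F [ 0.5  0.3 -1.1] joints [ 0.93  0.28 -0.66  1.74  0.18  1.19  1.24]
tool x [-1.2e-03  8.0e-04 -1.0e+00] y [0.5321 0.8467 0.    ] yang 57.85
tool-frame shift/2cm [  0.134  16.967 -11.277]
yaw 58.5 world d deg 0.65 spin units (tool x down => neg) -0.0072
yaw 238.5 world d deg -179.35 spin units (tool x down => neg) 1.9928
```

Emit:
carry_out --increments '[{"claw": 0.72,"dx": 0,"dy": 0.4,"dz": -0.27,"spin": 0},{"claw": 0.72,"dx": 0,"dy": 0.9,"dz": -0.6,"spin": 0},{"claw": 0.72,"dx": 0,"dy": 0.9,"dz": -0.6,"spin": 0},{"claw": 0.72,"dx": 0,"dy": 0.9,"dz": -0.6,"spin": 0},{"claw": 0.72,"dx": 0,"dy": 0.9,"dz": -0.6,"spin": 0},{"claw": 0.72,"dx": 0,"dy": 0.9,"dz": -0.6,"spin": 0},{"claw": 0.72,"dx": 0,"dy": 0.9,"dz": -0.6,"spin": 0},{"claw": 0.72,"dx": 0,"dy": 0.9,"dz": -0.6,"spin": 0},{"claw": 0.72,"dx": 0,"dy": 0.9,"dz": -0.6,"spin": 0},{"claw": 0.72,"dx": 0,"dy": 0.9,"dz": -0.6,"spin": 0}]'

```text
time: 9.85
ee_pos: [0.5185, -0.0225, 0.146]
tool_rot: [0.68, 0.195, 0.68, -0.195]
wrist_force: [1.1, -0.1, 0.0]
width: 0.0243
```

Emit:
carry_out --increments '[{"claw": 0.72,"dx": 0,"dy": 0.9,"dz": -0.6,"spin": 0},{"claw": 0.72,"dx": 0,"dy": 0.9,"dz": -0.6,"spin": 0},{"claw": 0.72,"dx": 0,"dy": 0.9,"dz": -0.6,"spin": 0},{"claw": 0.72,"dx": 0,"dy": 0.9,"dz": -0.6,"spin": 0},{"claw": 0.72,"dx": 0,"dy": 0.9,"dz": -0.6,"spin": 0},{"claw": 0.72,"dx": 0,"dy": 0.9,"dz": -0.6,"spin": 0},{"claw": 0.72,"dx": 0,"dy": 0.9,"dz": -0.6,"spin": 0},{"claw": 0.72,"dx": 0,"dy": 0.7,"dz": -0.47,"spin": 0},{"claw": 0.72,"dx": 0,"dy": 0.4,"dz": -0.27,"spin": 0},{"claw": 0.72,"dx": 0,"dy": 0,"dz": 0,"spin": 0}]'

```text
time: 10.68
ee_pos: [0.5128, 0.1567, 0.1462]
tool_rot: [0.68, 0.194, 0.68, -0.193]
wrist_force: [0.3, -0.3, -0.4]
width: 0.0242
```

Emit:
carry_out --increments '[{"claw": 0.72,"dx": 0,"dy": 0,"dz": 0,"spin": 0},{"claw": 0.72,"dx": 0,"dy": 0,"dz": 0,"spin": 0}]'

```text
time: 10.85
ee_pos: [0.5139, 0.1521, 0.1459]
tool_rot: [0.679, 0.195, 0.679, -0.196]
wrist_force: [0.1, -0.6, -0.4]
width: 0.0246
```

```bash
python3 st.py .514 .1788 .110 57.8;  python3 - <<'E'
from h import *
p,d=ctrl.snapshot('side');cv2.imwrite(f'pics/side5.png',p[:,:,::-1])
crop('pics/side5.png','pics/z5.png',190,120,290,220,6)
E
```

```text
t 10.85 pos [0.5139 0.1521 0.1459] w 0.0246 F [ 0.1 -0.6 -0.4] joints [ 0.46  0.24 -0.89  1.82  0.2   1.18  0.51]
tool x [-3.0e-04 -1.2e-03 -1.0e+00] y [ 0.5322  0.8466 -0.0012] yang 57.85
tool-frame shift/2cm [ 1.793  1.136 -0.709]
yaw 57.8 world d deg -0.05 spin units (tool x down => neg) 0.0005
yaw 237.8 world d deg 179.95 spin units (tool x down => neg) -1.9995
```

View pics/z5.png

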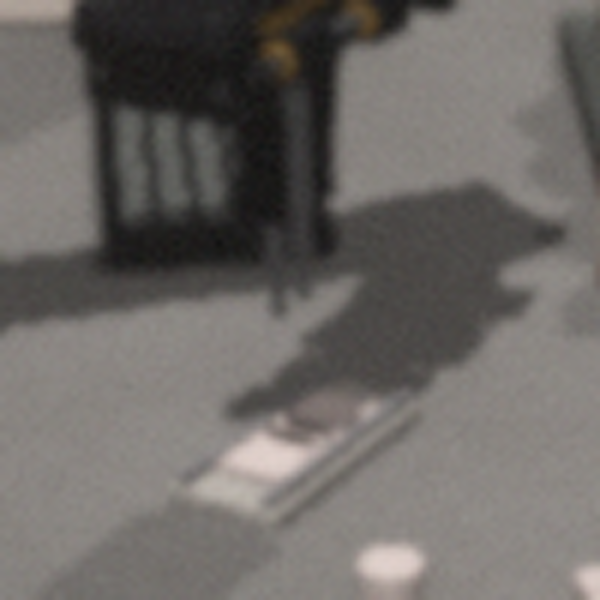

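Emit:
carry_out --increments '[{"claw": 0.72,"dx": 0.5,"dy": 0.57,"dz": -0.35,"spin": 0},{"claw": 0.72,"dx": 0.7,"dy": 0.57,"dz": -0.35,"spin": 0},{"claw": 0.72,"dx": 0.6,"dy": 0,"dz": 0,"spin": 0},{"claw": 0.72,"dx": 0,"dy": 0,"dz": 0,"spin": 0},{"claw": 0.72,"dx": 0,"dy": 0,"dz": 0,"spin": 0},{"claw": 0.72,"dx": 0,"dy": 0,"dz": 0,"spin": 0}]'

```text
time: 11.4
ee_pos: [0.5146, 0.1789, 0.1104]
tool_rot: [0.68, 0.196, 0.679, -0.196]
wrist_force: [1.0, 1.0, -0.1]
width: 0.0241
```

```bash
python3 st.py .514 .1788 .085 57.8;  cat > m3.py <<'E'
from m2 import *
from scipy.optimize import curve_fit
from scipy.special import erf
st=lambda y,y0,s:.5*(1+erf((y-y0)/(s*2**.5)))
# sigma from far ends of plates (white->alu) & gauge base ends
xs,ys,I,e,f=patch('top',(514,178.8),np.radians(57.5),8,80,.014)
p=I.mean(1)
for lo,hi,g in((-60,-30,-45),(30,60,45)):
    m=(ys>lo)&(ys<hi)
    for y0 in (g,):
        q,_=curve_fit(lambda y,a,b,y0,s:a+b*st(y,y0,s),ys[m],p[m],[p[m].min(),(p[m].max()-p[m].min())*np.sign(-g),y0,2.5]);print('end',q.round(2),np.abs(p[m]-(q[0]+q[1]*st(ys[m],q[2],q[3]))).max().round(1))
m=abs(ys)<22
for D in (40,60,80,90,100):
    # white W, bars 6 wide dark D, mid strip M
    F=lambda y,W,D0,M,c,g,s:W+(D-W)*(st(y,c-g/2-3,s)-st(y,c-g/2+3,s)+st(y,c+g/2-3,s)-st(y,c+g/2+3,s))+(M-W)*(st(y,c-g/2+3,s)-st(y,c+g/2-3,s))+0*D0
    q,_=curve_fit(F,ys[m],p[m],[197,0,160,0,14,2]);r=p[m]-F(ys[m],*q);print('D',D,q.round(2)[[0,2,3,4,5]],'rms',r.std().round(2))
E
python3 m3.py
```

```text
t 11.4 pos [0.5146 0.1789 0.1104] w 0.0241 F [ 1.   1.  -0.1] joints [ 0.39  0.31 -0.89  1.83  0.26  1.12  0.42]
tool x [ 2.e-04 -7.e-04 -1.e+00] y [ 5.323e-01  8.466e-01 -5.000e-04] yang 57.84
tool-frame shift/2cm [ 1.268 -0.018 -0.022]
yaw 57.8 world d deg -0.04 spin units (tool x down => neg) 0.0005
yaw 237.8 world d deg 179.96 spin units (tool x down => neg) -1.9995
end [176.95  19.91 -41.4    1.54] 4.6
end [197.09 -20.41  41.27   1.95] 5.0
D 40 [ 1.9853e+02  2.8234e+02 -3.0000e-02  1.0540e+01  3.4600e+00] rms 2.82
D 60 [ 1.9823e+02  2.2567e+02 -3.0000e-02  1.1440e+01  3.2100e+00] rms 2.55
D 80 [ 1.9760e+02  1.8642e+02 -3.0000e-02  1.2460e+01  2.8200e+00] rms 1.99
D 90 [ 1.970e+02  1.723e+02 -3.000e-02  1.299e+01  2.530e+00] rms 1.56
D 100 [ 1.9610e+02  1.6158e+02 -3.0000e-02  1.3470e+01  2.1600e+00] rms 1.51m3.py:16: OptimizeWarning: Covariance of the parameters could not be estimated
  q,_=curve_fit(F,ys[m],p[m],[197,0,160,0,14,2]);r=p[m]-F(ys[m],*q);print('D',D,q.round(2)[[0,2,3,4,5]],'rms',r.std().round(2))
```

Emit:
carry_out --increments '[{"claw": 0.73,"dx": 0.5,"dy": 0,"dz": 0,"spin": 0},{"claw": 0.74,"dx": 0.5,"dy": 0,"dz": 0,"spin": 0},{"claw": 0.745,"dx": 0.2,"dy": 0,"dz": 0,"spin": 0},{"claw": 0.745,"dx": 0,"dy": 0,"dz": 0,"spin": 0},{"claw": 0.745,"dx": 0,"dy": 0,"dz": 0,"spin": 0},{"claw": 0.745,"dx": 0,"dy": 0,"dz": 0,"spin": 0}]'

```text
time: 11.9
ee_pos: [0.5142, 0.1804, 0.0862]
tool_rot: [0.68, 0.195, 0.68, -0.195]
wrist_force: [0.0, -0.1, -0.6]
width: 0.0231
```

```bash
python3 st.py .514 .1788 .080 57.8;  python3 - <<'E'
from h import *
for n in('side','top'):
    A=[]
    for i in range(6):
        p,d=ctrl.snapshot(n);A.append(p.astype(float))
    A=np.mean(A,0)[:,:,::-1];np.save(f'pics/f1_{n}.npy',A)
    cv2.imwrite(f'pics/f1_{n}.png',A.astype(np.uint8))
A=np.load('pics/f1_side.npy')[165:215,210:270]
cv2.imwrite('pics/z6.png',np.clip((cv2.resize(A,None,fx=12,fy=12,interpolation=cv2.INTER_CUBIC)-30)*1.4,0,255).astype(np.uint8))
E
```

```text
t 11.9 pos [0.5142 0.1804 0.0862] w 0.0231 F [ 0.  -0.1 -0.6] joints [ 0.37  0.34 -0.87  1.86  0.29  1.08  0.4 ]
tool x [ 2.e-04  1.e-04 -1.e+00] y [5.307e-01 8.476e-01 2.000e-04] yang 57.95
tool-frame shift/2cm [ 0.312 -0.072  0.034]
yaw 57.8 world d deg -0.15 spin units (tool x down => neg) 0.0017
yaw 237.8 world d deg 179.85 spin units (tool x down => neg) -1.9983
```

View pics/z6.png

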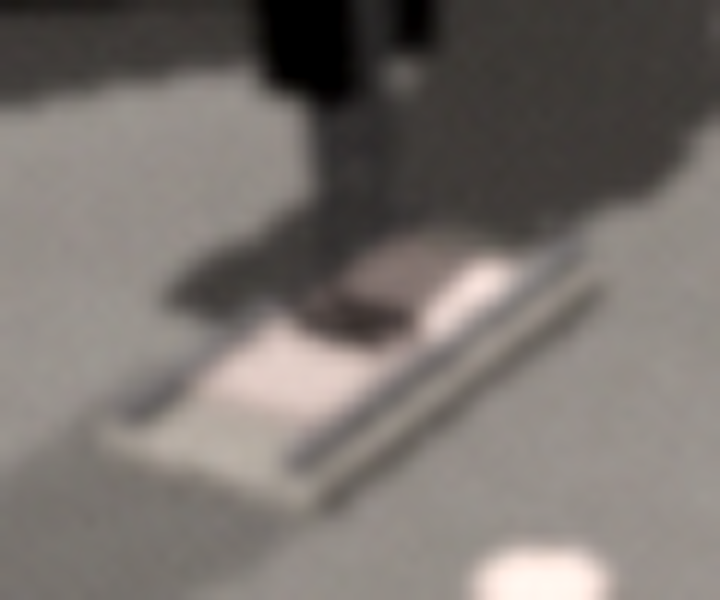

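View pics/f1_top.png

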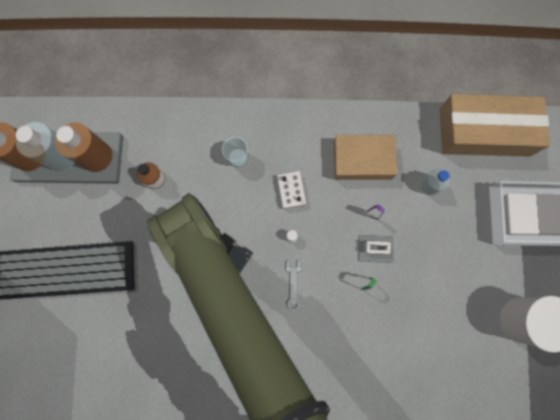

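```bash
cat > ov.py <<'E'
from h import *
import sys
src,dst,w=sys.argv[1],sys.argv[2],float(sys.argv[3])
u0,v0,u1,v1=218,168,258,204;k=18
A=np.load(src)[v0:v1,u0:u1]
B=np.clip((cv2.resize(A,None,fx=k,fy=k,interpolation=cv2.INTER_CUBIC)-40)*2.2,0,255).astype(np.uint8)
s=ctrl.observe();M=rot(s['tool_rot']);p=np.array(s['ee_pos'])
for sg in(-1,1):
    t=p+M[:,0]*.056+M[:,1]*sg*w/2000
    for tx in (-2.5,2.5):
        for ty in(-1.2,1.2):
            q=t+M[:,2]*tx/1000+M[:,1]*ty/1000
            uv=(proj('side',[q])[0]-[u0,v0]+.5)*k;cv2.circle(B,tuple(uv.astype(int)),2,(0,255,255) if sg>0 else (0,255,0),-1)
    print(sg,t.round(4),proj('side',[t]).round(2))
cv2.imwrite(dst,B)
E
python3 ov.py pics/f1_side.npy pics/z7.png 13.6
```

```text
-1 [0.5105 0.1744 0.0301] [[237.81 187.58]]
1 [0.5177 0.186  0.0301] [[240.4  185.67]]
```

View pics/z7.png

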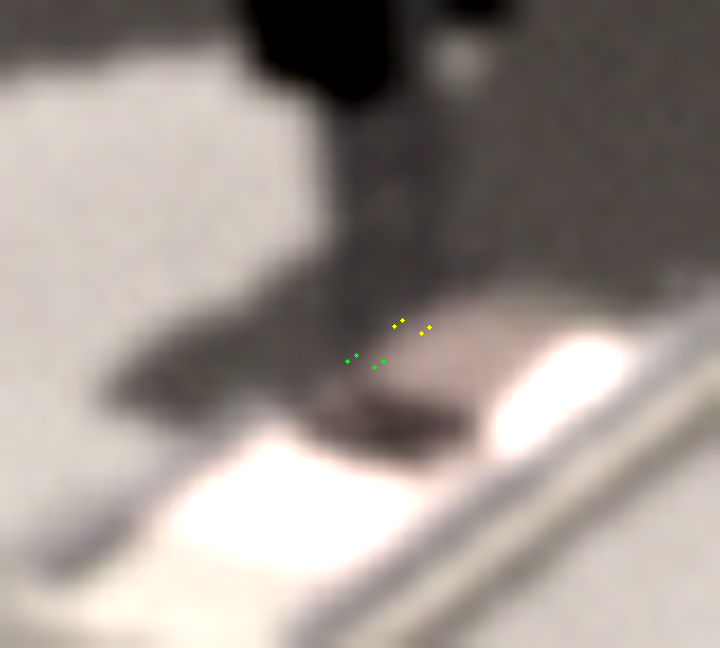

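Emit:
carry_out --increments '[{"claw": 0.745,"dx": -1,"dy": -0.3,"dz": 0.2,"spin": 0},{"claw": 0.745,"dx": -1,"dy": -0.3,"dz": 0.2,"spin": 0},{"claw": 0.745,"dx": -1,"dy": -0.3,"dz": 0.2,"spin": 0},{"claw": 0.745,"dx": -1,"dy": -0.3,"dz": 0.2,"spin": 0},{"claw": 0.745,"dx": 0,"dy": 0,"dz": 0,"spin": 0},{"claw": 0.745,"dx": 0,"dy": 0,"dz": 0,"spin": 0},{"claw": 0.745,"dx": 0,"dy": 0,"dz": 0,"spin": 0},{"claw": 0.745,"dx": 0,"dy": 0,"dz": 0,"spin": 0},{"claw": 0.745,"dx": 0,"dy": 0,"dz": 0,"spin": 0}]'

```text
time: 13.25
ee_pos: [0.5141, 0.1516, 0.165]
tool_rot: [0.679, 0.195, 0.68, -0.195]
wrist_force: [-0.5, 0.3, 0.0]
width: 0.0232
```

```bash
sed -i 's/^u0,v0,u1,v1=.*/u0,v0,u1,v1=[int(x) for x in sys.argv[4:8]];k=int(sys.argv[8])/' ov.py; python3 st.py .514 .1788 .080 57.8;  python3 - <<'E'
from h import *
for n in('side',):
    A=[]
    for i in range(8):
        p,d=ctrl.snapshot(n);A.append(p.astype(float))
    A=np.mean(A,0)[:,:,::-1];np.save(f'pics/f2_{n}.npy',A)
E
python3 ov.py pics/f2_side.npy pics/z8.png 13.6 210 135 260 185 12
```

```text
t 13.25 pos [0.5141 0.1516 0.165 ] w 0.0232 F [-0.5  0.3  0. ] joints [ 0.48  0.22 -0.91  1.79  0.18  1.22  0.53]
tool x [-0.002 -0.    -1.   ] y [ 0.5301  0.8479 -0.0011] yang 57.99
tool-frame shift/2cm [ 4.25   1.153 -0.717]
yaw 57.8 world d deg -0.19 spin units (tool x down => neg) 0.0021
yaw 237.8 world d deg 179.81 spin units (tool x down => neg) -1.9979
-1 [0.5112 0.1457 0.11  ] [[236.71 165.34]]
1 [0.5184 0.1572 0.11  ] [[239.47 163.53]]
```

View pics/z8.png

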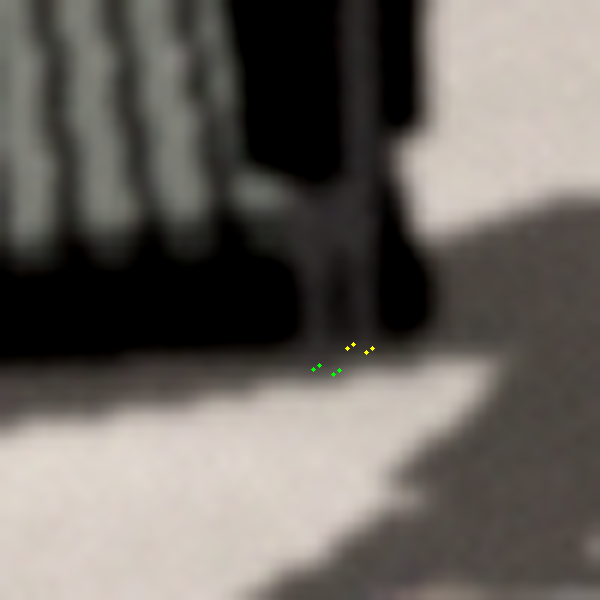

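Emit:
carry_out --increments '[{"claw": 0.745,"dx": 0.7,"dy": 0,"dz": 0,"spin": 0},{"claw": 0.745,"dx": 0.7,"dy": 0,"dz": 0,"spin": 0},{"claw": 0.745,"dx": 0,"dy": 0,"dz": 0,"spin": 0},{"claw": 0.745,"dx": 0,"dy": 0,"dz": 0,"spin": 0},{"claw": 0.745,"dx": 0,"dy": 0,"dz": 0,"spin": 0},{"claw": 0.745,"dx": 0,"dy": 0,"dz": 0,"spin": 0},{"claw": 0.745,"dx": 0,"dy": 0,"dz": 0,"spin": 0}]'

```text
time: 14.23
ee_pos: [0.5155, 0.1516, 0.139]
tool_rot: [0.68, 0.195, 0.679, -0.195]
wrist_force: [0.2, 0.3, -0.6]
width: 0.0231
```

```bash
cat > av.py <<'E'
from h import *
import sys
A=[]
for i in range(8):
    p,d=ctrl.snapshot('side');A.append(p.astype(float))
np.save(sys.argv[1],np.mean(A,0)[:,:,::-1])
E
python3 st.py .514 .1788 .080 57.8;  python3 av.py pics/f3_side.npy
python3 ov.py pics/f3_side.npy pics/z9.png 13.6 215 145 260 190 13
```

```text
t 14.23 pos [0.5155 0.1516 0.139 ] w 0.0231 F [ 0.2  0.3 -0.6] joints [ 0.46  0.25 -0.9   1.82  0.21  1.17  0.51]
tool x [ 0.0014  0.     -1.    ] y [5.308e-01 8.475e-01 8.000e-04] yang 57.94
tool-frame shift/2cm [ 2.948  1.114 -0.788]
yaw 57.8 world d deg -0.14 spin units (tool x down => neg) 0.0015
yaw 237.8 world d deg 179.86 spin units (tool x down => neg) -1.9985
-1 [0.5113 0.1456 0.0822] [[237.2  174.96]]
1 [0.5185 0.1571 0.0822] [[239.92 173.08]]
```

View pics/z9.png

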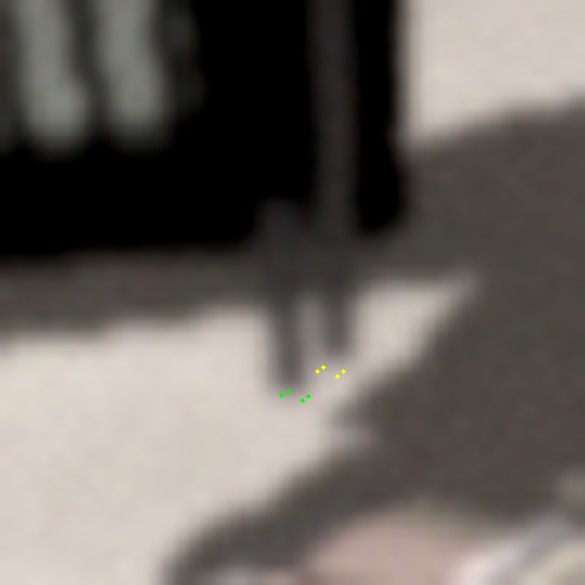

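```bash
cat > tips.py <<'E'
from h import *
import sys
from scipy.ndimage import map_coordinates
A=np.load(sys.argv[1]).mean(2)
# args: u ranges guess
s=ctrl.observe();M=rot(s['tool_rot']);p=np.array(s['ee_pos'])
uN,uF=float(sys.argv[2]),float(sys.argv[3])
for v in [float(x) for x in sys.argv[4].split(',')]:
    us=np.arange(uN-5,uF+5,.1);q=map_coordinates(A,[np.full(len(us),v),us],order=3)
    print(v,[round(x) for x in q[::5]])
for u in (uN-.5,uN,uN+.5,uF-.5,uF,uF+.5):
    vs=np.arange(168,180,.5);q=map_coordinates(A,[vs,np.full(len(vs),u)],order=3)
    print('col',u,[round(x) for x in q])
E
python3 tips.py pics/f3_side.npy 236.7 240.3 168,169,170,171,172
```

```text
168.0 [88, 89, 89, 88, 87, 84, 82, 77, 72, 70, 71, 76, 83, 86, 86, 82, 77, 74, 76, 82, 91, 102, 111, 117, 120, 122, 124, 125]
169.0 [112, 113, 113, 112, 110, 106, 99, 91, 83, 78, 77, 81, 88, 93, 93, 88, 82, 79, 81, 87, 97, 108, 117, 123, 127, 128, 129, 128]
170.0 [127, 127, 127, 126, 124, 119, 112, 101, 90, 81, 79, 83, 90, 95, 95, 91, 85, 81, 82, 89, 102, 113, 121, 126, 129, 130, 130, 128]
171.0 [133, 133, 132, 131, 129, 124, 116, 106, 95, 86, 82, 83, 90, 96, 98, 96, 89, 85, 87, 94, 104, 114, 121, 126, 128, 129, 129, 127]
172.0 [135, 135, 134, 133, 131, 126, 119, 109, 97, 87, 82, 84, 91, 99, 104, 104, 102, 101, 102, 106, 112, 118, 124, 126, 125, 122, 119, 115]
col 236.2 [70, 74, 78, 80, 81, 84, 86, 87, 87, 88, 90, 93, 99, 108, 117, 124, 129, 132, 134, 133, 133, 133, 134, 133]
col 236.7 [71, 74, 77, 79, 79, 81, 82, 82, 82, 83, 84, 88, 94, 104, 115, 123, 128, 132, 133, 133, 133, 133, 133, 132]
col 237.2 [76, 79, 81, 82, 83, 83, 83, 83, 84, 84, 86, 89, 95, 105, 115, 123, 128, 131, 133, 133, 133, 133, 132, 130]
col 239.8 [76, 79, 81, 83, 84, 85, 88, 94, 102, 111, 120, 125, 127, 129, 128, 124, 120, 116, 116, 118, 119, 117, 111, 103]
col 240.3 [74, 77, 79, 80, 81, 82, 85, 92, 101, 111, 120, 126, 129, 129, 126, 120, 113, 109, 108, 111, 114, 112, 105, 97]
col 240.8 [77, 79, 81, 82, 83, 85, 88, 94, 102, 112, 120, 126, 128, 127, 121, 113, 105, 101, 101, 106, 109, 107, 100, 92]
```

Run:
```python
from h import *
from m2 import patch
s=ctrl.observe();M=rot(s['tool_rot']);p=np.array(s['ee_pos'])
z=p[2]-.0562
T=plane('side',[[236.75,174.6],[240.35,172.35]],z)*1000+[0,1.4,0]
m=T.mean(0);d=T[1]-T[0]
print('tips',T.round(1),'mid',m.round(1),'TCPaxis',(p+M[:,0]*.056).round(4)*1000,'gap',np.linalg.norm(d[:2]).round(1),np.degrees(np.arctan2(d[1],d[0])).round(1))
# bars in side
A=np.load('pics/avg_side.npy').mean(2)
u0,v0,u1,v1,k=222,176,262,206,16
S=cv2.resize(A[v0:v1,u0:u1].astype(np.float32),None,fx=k,fy=k,interpolation=cv2.INTER_CUBIC)
cv2.imwrite('pics/b1.png',np.clip((S-60)*1.4,0,255).astype(np.uint8))
for t in(150,165):
    for c in cv2.findContours((S<t).astype(np.uint8),cv2.RETR_CCOMP,cv2.CHAIN_APPROX_NONE)[0]:
        a=cv2.contourArea(c)/k/k
        if 3<a<80:
            mo=cv2.moments(c);uv=np.array([[mo['m10']/mo['m00'],mo['m01']/mo['m00']]])
            uv=(uv+.5)/k-.5+[u0,v0];print(t,round(a,1),uv.round(2),(plane('side',uv,.014)*1000).round(1))
print('bars pred from top',proj('side',[.514,.1788,.014]))
```

```text
tips [[510.1 149.8  82. ]
 [519.7 163.7  82. ]] mid [514.9 156.7  82. ] TCPaxis [514.9 151.4  82.2] gap 16.8 55.3
165 78.6 [[245.68 187.55]] [[532.2 205.3  14. ]]
bars pred from top [[239.3219122  191.96083503]]
```

View pics/b1.png

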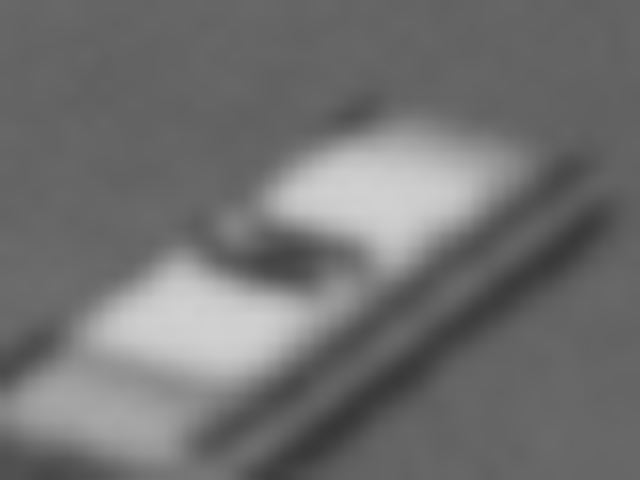

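Run:
```python
from h import *
A=np.load('pics/f3_side.npy')
cv2.imwrite('pics/z10.png',cv2.resize(np.clip((A[60:210,170:310]-0)*1.6,0,255),None,fx=4,fy=4,interpolation=cv2.INTER_CUBIC).astype(np.uint8))
s=ctrl.observe();M=rot(s['tool_rot']);p=np.array(s['ee_pos'])
for sg in(-1,1):
  for h in (.0115,.0265): print(sg,proj('side',[p+M[:,0]*.008+M[:,1]*sg*h])[0].round(2))
B=cv2.imread('pics/side4.png').astype(float).mean(2)
for u in (241,242,243,244): print(u,[round(x) for x in B[230:246,u]])
print([round(x) for x in B[234,230:256]])
P=[[.5255,-.2562,.1395],[.5255,-.2402,.1395]];print(proj('side',P))
```

```text
-1 [235.42 158.86]
-1 [232.26 160.85]
1 [240.14 155.9 ]
1 [243.13 154.02]
241 [25, 24, 26, 25, 29, 27, 26, 25, 28, 51, 66, 83, 79, 79, 81, 82]
242 [27, 28, 26, 27, 25, 27, 21, 29, 26, 40, 63, 66, 68, 72, 74, 71]
243 [23, 23, 24, 23, 23, 27, 26, 24, 31, 40, 54, 65, 67, 64, 64, 68]
244 [22, 27, 27, 31, 27, 27, 27, 27, 30, 44, 62, 67, 70, 66, 71, 65]
[138, 139, 144, 140, 130, 103, 67, 37, 27, 26, 27, 29, 25, 23, 27, 25, 26, 32, 38, 49, 58, 56, 66, 70, 65, 61]
[[242.00826471 242.25690584]
 [241.98493345 237.10828353]]
```

View pics/z10.png

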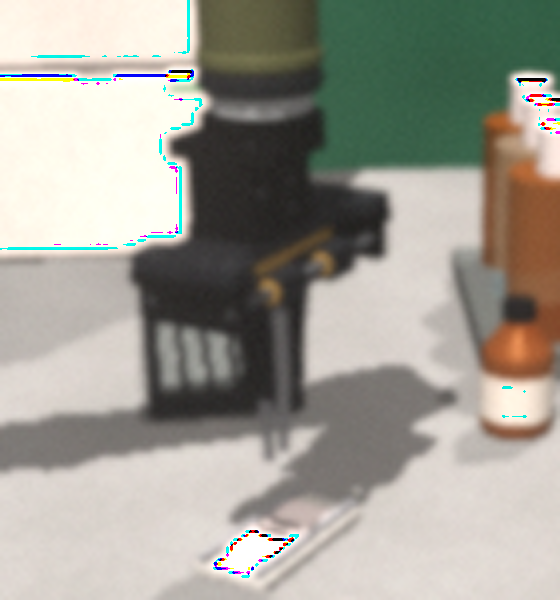

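```bash
python3 - <<'E'
from h import *
d=np.load('pics/avgd_top.npy')
K,D,t,Rm=cam('top')
for uv in ((148,171),(150,180),(85,148),(68,135),(20,140),(75,170),(100,215),(110,230),(66,270),(120,180)):
    o,r=ray('top',[uv]);z=d[uv[1],uv[0]];print(uv,(o+r[0]*z).round(3))
for P in ((.40,.42,.13),(.40,.40,.13),(.42,.44,.13)):print(P,proj('top',[P]).round(1))
E
python3 st.py .40 .42 .186 0
```

```text
(148, 171) [0.701 0.361 0.101]
(150, 180) [0.684 0.362 0.076]
(85, 148) [0.738 0.497 0.171]
(68, 135) [0.757 0.522 0.212]
(20, 140) [0.744 0.638 0.211]
(75, 170) [0.72  0.585 0.032]
(100, 215) [ 0.603  0.518 -0.002]
(110, 230) [0.562 0.486 0.001]
(66, 270) [0.451 0.588 0.02 ]
(120, 180) [0.701 0.47  0.001]
(0.4, 0.42, 0.13) [[110.8 291.5]]
(0.4, 0.4, 0.13) [[119.1 291.7]]
(0.42, 0.44, 0.13) [[103.2 282.7]]
t 14.63 pos [0.5149 0.1514 0.1382] w 0.0234 F [ 0.3  0.3 -1.1] joints [ 0.46  0.25 -0.9   1.82  0.21  1.17  0.51]
tool x [ 1.e-04 -1.e-04 -1.e+00] y [ 5.308e-01  8.475e-01 -1.000e-04] yang 57.94
tool-frame shift/2cm [ -2.394   8.333 -11.998]
yaw 0.0 world d deg -57.94 spin units (tool x down => neg) 0.6438
yaw 180.0 world d deg 122.06 spin units (tool x down => neg) -1.3562
```

Emit:
carry_out --increments '[{"claw": 0.745,"dx": -0.8,"dy": 0.5,"dz": -0.2,"spin": 0},{"claw": 0.745,"dx": -0.8,"dy": 1,"dz": -0.43,"spin": 0.02},{"claw": 0.745,"dx": -0.8,"dy": 1,"dz": -0.45,"spin": 0},{"claw": 0.745,"dx": 0,"dy": 1,"dz": -0.45,"spin": 0},{"claw": 0.745,"dx": 0,"dy": 1,"dz": -0.45,"spin": 0},{"claw": 0.745,"dx": 0,"dy": 1,"dz": -0.45,"spin": 0},{"claw": 0.745,"dx": 0,"dy": 1,"dz": -0.45,"spin": 0},{"claw": 0.745,"dx": 0,"dy": 1,"dz": -0.45,"spin": 0},{"claw": 0.745,"dx": 0,"dy": 1,"dz": -0.45,"spin": 0},{"claw": 0.745,"dx": 0,"dy": 1,"dz": -0.45,"spin": 0}]'

```text
time: 15.47
ee_pos: [0.5497, 0.3574, 0.1857]
tool_rot: [0.676, 0.206, 0.677, -0.206]
wrist_force: [1.0, 0.4, 0.5]
width: 0.0231
```

Emit:
carry_out --increments '[{"claw": 0.745,"dx": 0,"dy": 1,"dz": -0.45,"spin": 0},{"claw": 0.745,"dx": 0,"dy": 1,"dz": -0.45,"spin": 0},{"claw": 0.745,"dx": 0,"dy": 1,"dz": -0.45,"spin": 0},{"claw": 0.745,"dx": 0,"dy": 0.8,"dz": -0.4,"spin": 0},{"claw": 0.745,"dx": 0,"dy": 0.4,"dz": -0.2,"spin": 0.04},{"claw": 0.745,"dx": 0,"dy": 0,"dz": 0,"spin": 0.075},{"claw": 0.745,"dx": 0,"dy": 0,"dz": 0,"spin": 0.075},{"claw": 0.745,"dx": 0,"dy": 0,"dz": 0,"spin": 0.075},{"claw": 0.745,"dx": 0,"dy": 0,"dz": 0,"spin": 0.075},{"claw": 0.745,"dx": 0,"dy": 0,"dz": 0,"spin": 0.075}]'

```text
time: 16.3
ee_pos: [0.5639, 0.4479, 0.1857]
tool_rot: [0.574, 0.413, 0.574, -0.414]
wrist_force: [-0.6, 0.6, -1.2]
width: 0.0231
```

Emit:
carry_out --grip_force 20 --increments '[{"claw": 0.745,"dx": 0,"dy": 0,"dz": 0,"spin": 0.075},{"claw": 0.745,"dx": 0,"dy": 0,"dz": 0,"spin": 0.075},{"claw": 0.745,"dx": 0,"dy": 0,"dz": 0,"spin": 0.075},{"claw": 0.745,"dx": 0,"dy": 0,"dz": 0,"spin": 0.075},{"claw": 0.745,"dx": 0,"dy": 0,"dz": 0,"spin": 0.075},{"claw": 0.745,"dx": 0,"dy": 0,"dz": 0,"spin": 0.03},{"claw": 0.745,"dx": 0,"dy": 0,"dz": 0,"spin": 0},{"claw": 0.745,"dx": 0,"dy": 0,"dz": 0,"spin": 0},{"claw": 0.745,"dx": 0,"dy": 0,"dz": 0,"spin": 0},{"claw": 0.745,"dx": 0,"dy": 0,"dz": 0,"spin": 0}]'

```text
time: 17.13
ee_pos: [0.5639, 0.448, 0.1859]
tool_rot: [-0.418, -0.571, -0.418, 0.571]
wrist_force: [0.2, -0.1, -0.4]
width: 0.0224
```

```bash
python3 st.py .514 .176 .186 57.8
python3 - <<'E'
from h import *
p,d=ctrl.snapshot('top');cv2.imwrite('pics/t6.png',p[:,:,::-1])
s=ctrl.observe();M=rot(s['tool_rot']);q=np.array(s['ee_pos'])+M[:,0]*.056
print(proj('top',[q]))
crop('pics/t6.png','pics/z11.png',40,160,200,280,5)
E
```

```text
t 17.13 pos [0.5639 0.448  0.1859] w 0.0224 F [ 0.2 -0.1 -0.4] joints [-0.3   0.56 -0.61  1.29  0.32  1.38 -1.21]
tool x [-3.e-04 -1.e-04 -1.e+00] y [ 9.532e-01 -3.025e-01 -3.000e-04] yang -17.61
tool-frame shift/2cm [-2.0000e-03  1.7350e+00  1.3715e+01]
yaw 57.8 world d deg 75.41 spin units (tool x down => neg) -0.8378
yaw 237.8 world d deg -104.59 spin units (tool x down => neg) 1.1622
[[104.9459469  222.52416939]]
```

View pics/z11.png

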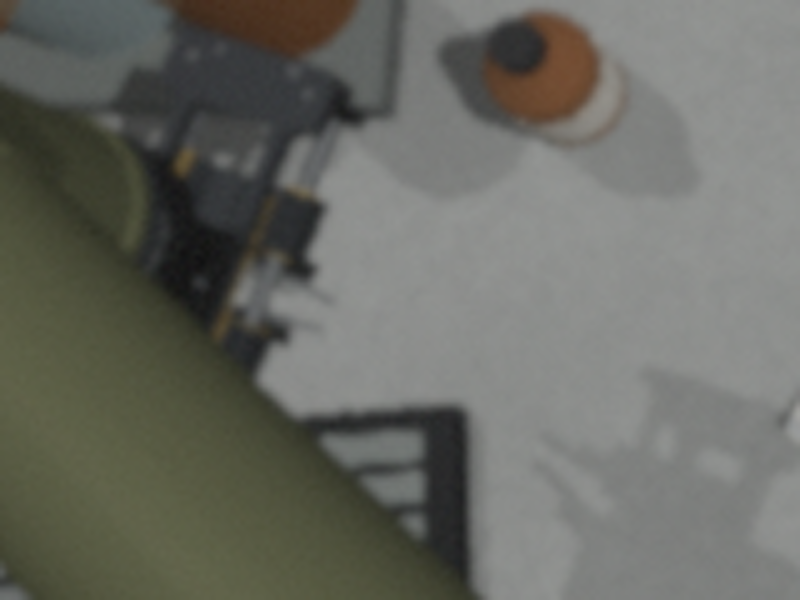

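Run:
```python
from h import *
for n in('top','side'):
    A=np.mean([ctrl.snapshot(n)[0].astype(float) for i in range(8)],0)[:,:,::-1];np.save(f'pics/g_{n}.npy',A)
s=ctrl.observe();M=rot(s['tool_rot']);q=np.array(s['ee_pos'])+M[:,0]*.0562
print(s['width'],q.round(4))
o=[]
for n,u0,v0 in(('top',92,208),('side',0,0)):
    if n=='side':
        c=proj('side',[q])[0];print('side pred',c);u0,v0=int(c[0])-14,int(c[1])-18
    A=np.load(f'pics/g_{n}.npy')
    if v0<0:print('out');v0=0
    B=np.clip((cv2.resize(A[v0:v0+30,u0:u0+28],None,fx=14,fy=14,interpolation=cv2.INTER_CUBIC)-20)*1.5,0,255).astype(np.uint8)
    for sg in(-1,1):
        uv=(proj(n,[q+M[:,1]*sg*.0068])[0]-[u0,v0]+.5)*14;cv2.circle(B,tuple(uv.astype(int)),3,(0,255,255),-1);print(n,u0,v0,proj(n,[q+M[:,1]*sg*.0068])[0].round(2))
    o.append(B)
cv2.imwrite('pics/z12.png',np.hstack(o))
```

```text
0.022344124863456032 [0.5639 0.448  0.1299]
top 92 208 [103.86 225.16]
top 92 208 [105.98 219.9 ]
side pred [253.46351844 122.69319795]
side 239 104 [251.48 122.55]
side 239 104 [255.46 122.84]
```

View pics/z12.png

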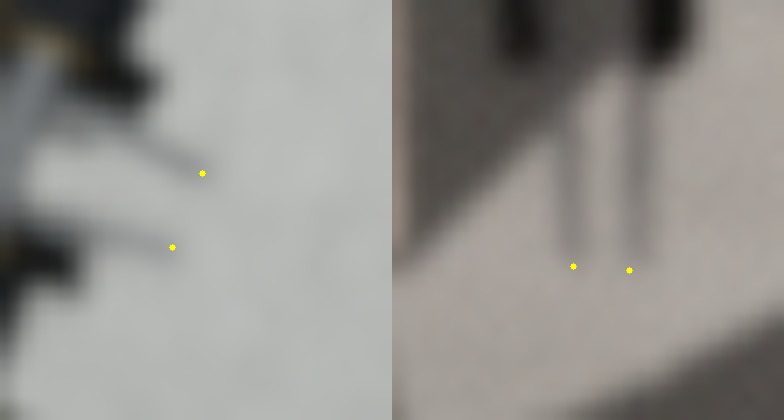

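```bash
cat > m4.py <<'E'
from h import *
from scipy.ndimage import map_coordinates
def prof(A,a,b,n=200):
    L=np.linspace(0,1,n);P=np.array(a)+(np.array(b)-np.array(a))*L[:,None]
    return P,map_coordinates(A,[P[:,1],P[:,0]],order=3)
def dips(A,a,b):
    P,q=prof(A,a,b,400);w=np.clip(np.percentile(q,85)-q,0,None)
    i=[k for k in range(5,395) if q[k]<q[k-5:k].min() and q[k]<=q[k+1:k+6].min()]
    return [(P[k].round(2).tolist(),int(q[k])) for k in i]
if __name__=='__main__':
    S=np.load('pics/g_side.npy').mean(2);T=np.load('pics/g_top.npy').mean(2)
    for v in(117,118,119,120,121): print('side',v,dips(S,(247,v),(260,v)))
    for u in (251.5,252,255.5,256,256.5):
        P,q=prof(S,(u,116),(u,128),25);print('scol',u,[int(x) for x in q])
    for u in (101,102,103,104,105): print('top',u,dips(T,(u,214),(u,230)))
    for lab,a,b in(('A',(98,216.5),(110,221.5)),('B',(97,222.9),(109,226.6))):
        pass
    for u in np.arange(102,109,.5):
        c=T[212:230];vs=np.arange(214,230,.1);q=map_coordinates(T,[vs,np.full(len(vs),u)],order=3)
        print(u,'upper min',round(vs[:80][q[:80].argmin()],1),int(q[:80].min()),'lower',round(vs[80:][q[80:].argmin()],1),int(q[80:].min()))
E
python3 m4.py
```

```text
side 117 [([251.14, 117.0], 105), ([255.99, 117.0], 103)]
side 118 [([247.88, 118.0], 126), ([251.24, 118.0], 107), ([256.06, 118.0], 106)]
side 119 [([247.91, 119.0], 127), ([251.33, 119.0], 109), ([256.12, 119.0], 109)]
side 120 [([251.3, 120.0], 110), ([255.99, 120.0], 109)]
side 121 [([248.21, 121.0], 127), ([251.37, 121.0], 111), ([256.06, 121.0], 111)]
scol 251.5 [105, 106, 106, 107, 108, 108, 109, 109, 110, 110, 111, 113, 117, 121, 124, 126, 127, 127, 127, 127, 127, 127, 126, 126, 126]
scol 252 [110, 110, 111, 111, 111, 111, 112, 112, 112, 112, 113, 115, 118, 121, 123, 126, 127, 127, 127, 127, 127, 126, 126, 126, 126]
scol 255.5 [105, 105, 106, 107, 109, 110, 111, 111, 111, 111, 113, 115, 118, 121, 124, 126, 128, 128, 128, 128, 128, 127, 127, 127, 127]
scol 256 [101, 102, 103, 105, 106, 108, 109, 109, 109, 110, 111, 114, 117, 120, 123, 126, 127, 128, 128, 128, 129, 128, 127, 127, 127]
scol 256.5 [103, 105, 106, 107, 108, 109, 109, 110, 111, 112, 113, 114, 117, 121, 124, 126, 127, 128, 128, 129, 130, 128, 127, 127, 128]
top 101 [([101.0, 224.75], 123)]
top 102 [([102.0, 224.99], 123)]
top 103 [([103.0, 218.41], 121), ([103.0, 225.19], 125)]
top 104 [([104.0, 218.89], 120), ([104.0, 225.31], 130)]
top 105 [([105.0, 219.33], 121), ([105.0, 225.43], 138), ([105.0, 229.0], 141)]
102.0 upper min 214.0 72 lower 225.0 123
102.5 upper min 214.0 90 lower 225.1 124
103.0 upper min 214.0 107 lower 225.2 125
103.5 upper min 218.7 121 lower 225.3 127
104.0 upper min 218.9 120 lower 225.3 130
104.5 upper min 219.1 120 lower 225.4 134
105.0 upper min 219.3 121 lower 225.4 138
105.5 upper min 219.5 123 lower 222.0 140
106.0 upper min 219.6 127 lower 222.0 140
106.5 upper min 219.6 131 lower 222.0 140
107.0 upper min 219.6 135 lower 222.0 140
107.5 upper min 219.4 138 lower 222.0 141
108.0 upper min 218.8 140 lower 223.0 141
108.5 upper min 221.9 141 lower 223.7 141
```

Emit:
carry_out --increments '[{"claw": 0.75,"dx": 0,"dy": 0,"dz": 0,"spin": 0},{"claw": 0.75,"dx": 0,"dy": 0,"dz": 0,"spin": 0},{"claw": 0.75,"dx": 0,"dy": 0,"dz": 0,"spin": 0},{"claw": 0.75,"dx": 0,"dy": 0,"dz": 0,"spin": 0}]'

```text
time: 18.32
ee_pos: [0.5639, 0.448, 0.1861]
tool_rot: [-0.417, -0.571, -0.417, 0.571]
wrist_force: [-0.7, 0.6, -1.5]
width: 0.0227
```

```bash
python3 - <<'E'
from h import *
W=[]
for n in('top','side'):
    L=[]
    for i in range(8): L.append(ctrl.snapshot(n)[0].astype(float));W.append(ctrl.observe()['width'])
    np.save(f'pics/g_{n}.npy',np.mean(L,0)[:,:,::-1])
print(np.mean(W),np.std(W))
E
python3 m4.py | grep -v scol
```

```text
0.022208627916106255 0.00019148287887444198
side 117 [([251.53, 117.0], 107), ([255.7, 117.0], 105)]
side 118 [([251.66, 118.0], 108), ([255.8, 118.0], 107), ([259.84, 118.0], 126)]
side 119 [([251.79, 119.0], 108), ([255.67, 119.0], 108)]
side 120 [([247.39, 120.0], 128), ([251.82, 120.0], 107), ([255.8, 120.0], 109)]
side 121 [([247.68, 121.0], 128), ([251.95, 121.0], 111), ([255.6, 121.0], 111)]
top 101 [([101.0, 224.27], 119)]
top 102 [([102.0, 218.01], 117), ([102.0, 224.47], 123)]
top 103 [([103.0, 218.77], 119), ([103.0, 224.87], 125)]
top 104 [([104.0, 219.25], 121), ([104.0, 224.99], 131)]
top 105 [([105.0, 219.69], 124), ([105.0, 224.91], 137)]
102.0 upper min 214.0 73 lower 224.5 123
102.5 upper min 214.0 91 lower 224.7 124
103.0 upper min 214.0 109 lower 224.9 125
103.5 upper min 219.0 120 lower 224.9 127
104.0 upper min 219.3 121 lower 225.0 131
104.5 upper min 219.5 122 lower 225.0 134
105.0 upper min 219.7 124 lower 224.9 137
105.5 upper min 219.8 127 lower 222.0 139
106.0 upper min 219.9 131 lower 222.0 139
106.5 upper min 220.0 134 lower 222.0 140
107.0 upper min 219.9 137 lower 222.0 140
107.5 upper min 217.5 139 lower 222.0 140
108.0 upper min 217.3 140 lower 222.2 141
108.5 upper min 221.9 141 lower 223.0 141
```

Emit:
carry_out --increments '[{"claw": 0.7485,"dx": 0,"dy": 0.05,"dz": 0.4,"spin": 0},{"claw": 0.7485,"dx": 0,"dy": 0.13,"dz": 1,"spin": 0},{"claw": 0.7485,"dx": 0,"dy": 0.13,"dz": 1,"spin": 0},{"claw": 0.7485,"dx": 0,"dy": 0.13,"dz": 1,"spin": 0},{"claw": 0.7485,"dx": 0,"dy": 0.13,"dz": 1,"spin": 0},{"claw": 0.7485,"dx": 0,"dy": 0.13,"dz": 1,"spin": 0},{"claw": 0.7485,"dx": 0,"dy": 0.13,"dz": 1,"spin": 0},{"claw": 0.7485,"dx": 0,"dy": 0.13,"dz": 1,"spin": 0},{"claw": 0.7485,"dx": 0,"dy": 0.13,"dz": 1,"spin": 0},{"claw": 0.7485,"dx": 0,"dy": 0.13,"dz": 1,"spin": 0}]'

```text
time: 19.95
ee_pos: [0.5297, 0.2598, 0.1862]
tool_rot: [-0.417, -0.571, -0.417, 0.571]
wrist_force: [0.2, 0.6, 0.6]
width: 0.0227
```

Emit:
carry_out --increments '[{"claw": 0.7485,"dx": 0,"dy": 0.13,"dz": 1,"spin": 0},{"claw": 0.7485,"dx": 0,"dy": 0.13,"dz": 1,"spin": 0},{"claw": 0.7485,"dx": 0,"dy": 0.13,"dz": 1,"spin": 0},{"claw": 0.7485,"dx": 0,"dy": 0.1,"dz": 0.8,"spin": 0},{"claw": 0.7485,"dx": 0,"dy": 0.05,"dz": 0.4,"spin": 0},{"claw": 0.7485,"dx": 0,"dy": 0,"dz": 0,"spin": -0.04},{"claw": 0.7485,"dx": 0,"dy": 0,"dz": 0,"spin": -0.075},{"claw": 0.7485,"dx": 0,"dy": 0,"dz": 0,"spin": -0.075},{"claw": 0.7485,"dx": 0,"dy": 0,"dz": 0,"spin": -0.075},{"claw": 0.7485,"dx": 0,"dy": 0,"dz": 0,"spin": -0.075}]'

```text
time: 20.78
ee_pos: [0.5148, 0.1785, 0.1862]
tool_rot: [0.555, 0.439, 0.554, -0.439]
wrist_force: [-0.6, 0.1, -1.2]
width: 0.0224
```

Emit:
carry_out --increments '[{"claw": 0.7485,"dx": 0,"dy": 0,"dz": 0,"spin": -0.075},{"claw": 0.7485,"dx": 0,"dy": 0,"dz": 0,"spin": -0.075},{"claw": 0.7485,"dx": 0,"dy": 0,"dz": 0,"spin": -0.075},{"claw": 0.7485,"dx": 0,"dy": 0,"dz": 0,"spin": -0.075},{"claw": 0.7485,"dx": 0,"dy": 0,"dz": 0,"spin": -0.075},{"claw": 0.7485,"dx": 0,"dy": 0,"dz": 0,"spin": -0.075},{"claw": 0.7485,"dx": 0,"dy": 0,"dz": 0,"spin": -0.045},{"claw": 0.7485,"dx": 0,"dy": 0,"dz": 0,"spin": 0},{"claw": 0.7485,"dx": 0,"dy": 0,"dz": 0,"spin": 0}]'

```text
time: 21.53
ee_pos: [0.5148, 0.1783, 0.1862]
tool_rot: [0.679, 0.199, 0.679, -0.199]
wrist_force: [0.2, -0.4, -0.4]
width: 0.0224
```

```bash
python3 st.py .514 .1776 .110 57.8
```

```text
t 21.53 pos [0.5148 0.1783 0.1862] w 0.0224 F [ 0.2 -0.4 -0.4] joints [ 0.27  0.18 -0.72  1.75  0.13  1.25  0.52]
tool x [ 2.e-04  1.e-04 -1.e+00] y [5.391e-01 8.423e-01 2.000e-04] yang 57.38
tool-frame shift/2cm [ 3.809 -0.054 -0.016]
yaw 57.8 world d deg 0.42 spin units (tool x down => neg) -0.0047
yaw 237.8 world d deg -179.58 spin units (tool x down => neg) 1.9953
```

Emit:
carry_out --increments '[{"claw": 0.7485,"dx": 0.6,"dy": -0.05,"dz": 0,"spin": 0},{"claw": 0.7485,"dx": 0.9,"dy": 0,"dz": 0,"spin": 0},{"claw": 0.7485,"dx": 0.9,"dy": 0,"dz": 0,"spin": 0},{"claw": 0.7485,"dx": 0.9,"dy": 0,"dz": 0,"spin": 0},{"claw": 0.7485,"dx": 0.9,"dy": 0,"dz": 0,"spin": 0},{"claw": 0.7485,"dx": 0.6,"dy": 0,"dz": 0,"spin": 0},{"claw": 0.7485,"dx": 0.2,"dy": 0,"dz": 0,"spin": 0},{"claw": 0.7485,"dx": 0,"dy": 0,"dz": 0,"spin": 0},{"claw": 0.7485,"dx": 0,"dy": 0,"dz": 0,"spin": 0},{"claw": 0.7485,"dx": 0,"dy": 0,"dz": 0,"spin": 0}]'

```text
time: 22.37
ee_pos: [0.5152, 0.1776, 0.0871]
tool_rot: [0.679, 0.198, 0.678, -0.198]
wrist_force: [1.0, -0.6, 0.2]
width: 0.0225
```

```bash
python3 st.py .514 .1776 .0805 57.8; python3 av.py pics/h_side.npy; python3 ov.py pics/h_side.npy pics/z13.png 13.6 218 168 258 204 18
```

```text
t 22.37 pos [0.5152 0.1776 0.0871] w 0.0225 F [ 1.  -0.6  0.2] joints [ 0.23  0.29 -0.7   1.86  0.21  1.06  0.46]
tool x [ 1.8e-03  4.0e-04 -1.0e+00] y [0.5376 0.8432 0.0013] yang 57.48
tool-frame shift/2cm [ 0.332 -0.034 -0.05 ]
yaw 57.8 world d deg 0.32 spin units (tool x down => neg) -0.0035
yaw 237.8 world d deg -179.68 spin units (tool x down => neg) 1.9965
-1 [0.5109 0.1715 0.0303] [[237.94 187.99]]
1 [0.5182 0.183  0.0303] [[240.58 186.08]]
```

View pics/z13.png

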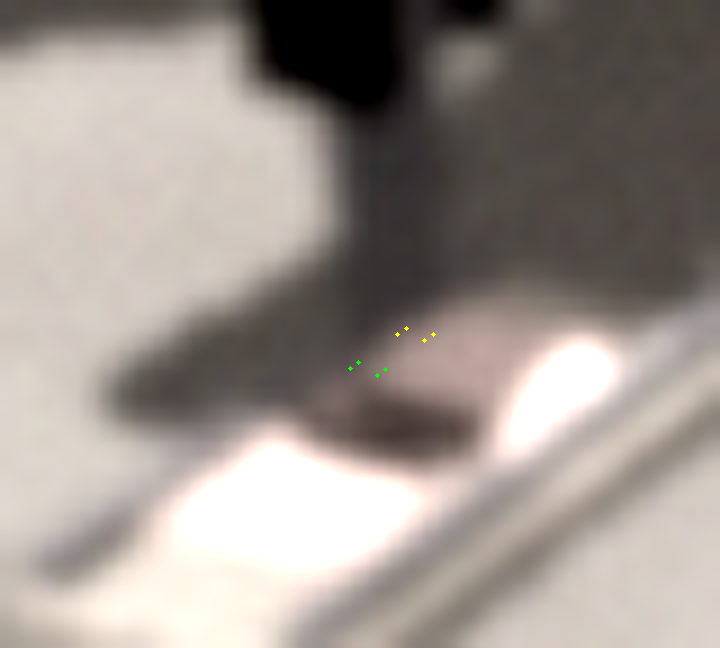

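Run:
```python
from m4 import *
S=np.load('pics/h_side.npy').mean(2)
for u in(237.2,237.7,238.2,238.7,239.2,239.7,240.2,240.7,241.2,241.7,242.2,243):
    P,q=prof(S,(u,180),(u,195),31);print(u,[int(x) for x in q])
S0=np.load('pics/avg_side.npy').mean(2)
print('orig')
for u in(236.7,237.7,238.7,239.7,240.7,241.7):
    P,q=prof(S0,(u,184),(u,198),29);print(u,[int(x) for x in q])
```

```text
237.2 [74, 73, 70, 68, 67, 65, 64, 64, 65, 66, 67, 67, 68, 71, 75, 78, 81, 84, 85, 84, 82, 80, 78, 78, 84, 99, 120, 140, 158, 170, 176]
237.7 [67, 67, 66, 65, 64, 64, 64, 64, 64, 64, 65, 66, 68, 72, 78, 83, 86, 86, 84, 81, 78, 76, 75, 75, 80, 93, 113, 135, 155, 168, 175]
238.2 [64, 64, 64, 63, 63, 63, 63, 63, 63, 64, 65, 67, 70, 75, 82, 88, 92, 91, 86, 80, 75, 73, 72, 72, 76, 88, 107, 131, 153, 166, 174]
238.7 [63, 63, 64, 63, 63, 63, 63, 63, 64, 64, 66, 70, 75, 81, 87, 94, 98, 96, 90, 82, 75, 72, 71, 70, 73, 84, 103, 127, 149, 164, 172]
239.2 [63, 63, 64, 64, 63, 63, 63, 63, 64, 65, 69, 74, 81, 87, 93, 99, 102, 101, 95, 85, 76, 72, 70, 69, 71, 81, 99, 122, 145, 161, 170]
239.7 [63, 63, 64, 63, 63, 63, 64, 64, 64, 67, 72, 79, 87, 94, 100, 105, 106, 105, 99, 88, 78, 72, 69, 68, 71, 80, 95, 118, 141, 157, 166]
240.2 [63, 63, 63, 63, 63, 63, 64, 64, 65, 69, 75, 83, 92, 100, 105, 109, 110, 108, 102, 91, 80, 72, 69, 69, 72, 79, 93, 113, 135, 152, 161]
240.7 [63, 63, 63, 63, 63, 63, 64, 65, 67, 71, 78, 87, 96, 104, 109, 111, 112, 111, 105, 95, 83, 74, 70, 70, 73, 79, 91, 110, 130, 146, 155
[... 792 characters left out ...]
0, 143, 136, 131, 125, 117, 113, 121, 138, 160, 181, 195, 203, 206, 207, 205, 201, 196, 187]
238.7 [131, 132, 134, 138, 144, 152, 163, 172, 178, 175, 165, 149, 134, 124, 117, 112, 110, 115, 129, 152, 175, 191, 199, 202, 201, 198, 191, 182, 169]
239.7 [132, 136, 141, 150, 161, 174, 185, 194, 197, 193, 181, 161, 140, 124, 115, 111, 112, 115, 124, 144, 166, 182, 191, 194, 190, 183, 173, 161, 148]
240.7 [133, 141, 152, 166, 180, 191, 198, 203, 204, 200, 190, 172, 151, 132, 120, 117, 118, 121, 128, 141, 157, 172, 180, 181, 174, 165, 154, 142, 130]
241.7 [136, 149, 165, 180, 193, 201, 205, 206, 206, 203, 196, 183, 164, 144, 130, 127, 131, 137, 144, 153, 162, 169, 171, 166, 157, 145, 134, 125, 120]
```

Emit:
carry_out --increments '[{"claw": 0.7485,"dx": 0.17,"dy": -0.03,"dz": -0.05,"spin": 0},{"claw": 0.7485,"dx": 0.17,"dy": 0,"dz": 0,"spin": 0},{"claw": 0.7485,"dx": 0,"dy": 0,"dz": 0,"spin": 0},{"claw": 0.7485,"dx": 0,"dy": 0,"dz": 0,"spin": 0},{"claw": 0.7485,"dx": 0,"dy": 0,"dz": 0,"spin": 0},{"claw": 0.7485,"dx": 0,"dy": 0,"dz": 0,"spin": 0},{"claw": 0.7485,"dx": 0,"dy": 0,"dz": 0,"spin": 0},{"claw": 0.7485,"dx": 0,"dy": 0,"dz": 0,"spin": 0}]'

```text
time: 23.43
ee_pos: [0.5133, 0.1773, 0.0794]
tool_rot: [0.679, 0.198, 0.679, -0.198]
wrist_force: [-0.5, -0.1, -1.4]
width: 0.0224
```

```bash
python3 st.py .514 .1776 .0802 57.8
python3 - <<'E'
from h import *
L=[];W=[];P=[]
for i in range(8):
    L.append(ctrl.snapshot('side')[0].astype(float));s=ctrl.observe();W.append(s['width']);P.append(s['ee_pos'])
np.save('pics/i_side.npy',np.mean(L,0)[:,:,::-1]);print(np.mean(W),np.mean(P,0).round(5),np.std(P,0).round(5))
E
python3 ov.py pics/i_side.npy pics/z14.png 13.6 218 168 258 204 18
```

```text
t 23.43 pos [0.5133 0.1773 0.0794] w 0.0224 F [-0.5 -0.1 -1.4] joints [ 0.23  0.3  -0.69  1.87  0.22  1.05  0.45]
tool x [ 2.e-04 -0.e+00 -1.e+00] y [5.374e-01 8.433e-01 1.000e-04] yang 57.49
tool-frame shift/2cm [-0.039  0.03   0.021]
yaw 57.8 world d deg 0.31 spin units (tool x down => neg) -0.0034
yaw 237.8 world d deg -179.69 spin units (tool x down => neg) 1.9966
0.022423059853742752 [0.51327 0.17729 0.07936] [3.e-05 1.e-05 3.e-05]
-1 [0.5096 0.1715 0.0233] [[237.59 190.23]]
1 [0.5169 0.183  0.0233] [[240.22 188.31]]
```

View pics/z14.png

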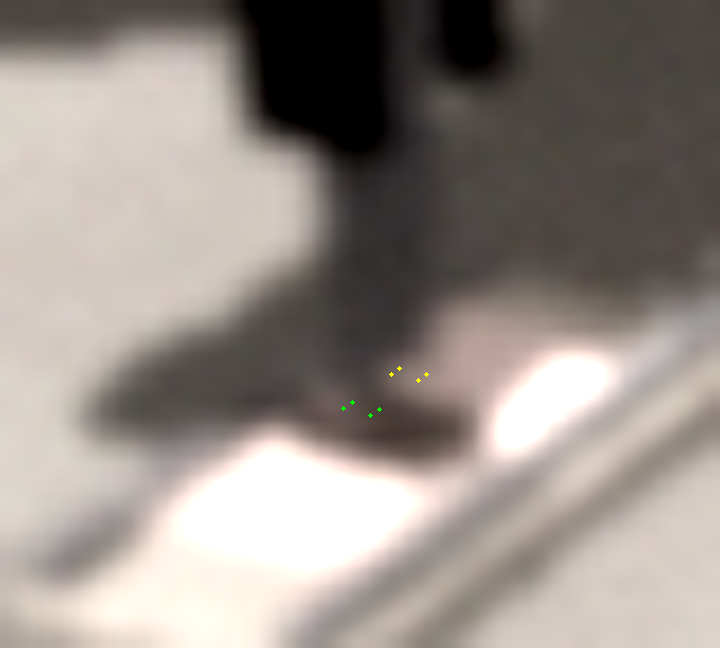

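Emit:
carry_out --increments '[{"claw": 0.749,"dx": -0.03,"dy": 0.03,"dz": 0.02,"spin": 0},{"claw": 0.749,"dx": 0,"dy": 0,"dz": 0,"spin": 0},{"claw": 0.749,"dx": 0,"dy": 0,"dz": 0,"spin": 0},{"claw": 0.749,"dx": 0,"dy": 0,"dz": 0,"spin": 0},{"claw": 0.749,"dx": 0,"dy": 0,"dz": 0,"spin": 0},{"claw": 0.749,"dx": 0,"dy": 0,"dz": 0,"spin": 0},{"claw": 0.749,"dx": 0,"dy": 0,"dz": 0,"spin": 0}]'

```text
time: 24.42
ee_pos: [0.5139, 0.1776, 0.0799]
tool_rot: [0.679, 0.198, 0.679, -0.198]
wrist_force: [-0.5, 0.1, -0.1]
width: 0.0224
```

```bash
python3 st.py .514 .1776 .0802 57.8
python3 - <<'E'
from h import *
L=[];W=[]
for i in range(12):
    L.append(ctrl.snapshot('side')[0].astype(float));s=ctrl.observe();W.append(s['width'])
A=np.mean(L,0)[:,:,::-1];np.save('pics/j_side.npy',A);print(np.mean(W),s['ee_pos'],s['wrist_force'])
B=A[172:202,222:258];B=np.clip((cv2.resize(B,None,fx=20,fy=20,interpolation=cv2.INTER_CUBIC)-50)*3,0,255).astype(np.uint8)
cv2.imwrite('pics/z15.png',B)
E
```

```text
t 24.42 pos [0.5139 0.1776 0.0799] w 0.0224 F [-0.5  0.1 -0.1] joints [ 0.23  0.3  -0.69  1.87  0.22  1.05  0.45]
tool x [ 0.e+00 -1.e-04 -1.e+00] y [ 0.5374  0.8433 -0.    ] yang 57.49
tool-frame shift/2cm [-0.014  0.002  0.004]
yaw 57.8 world d deg 0.31 spin units (tool x down => neg) -0.0034
yaw 237.8 world d deg -179.69 spin units (tool x down => neg) 1.9966
0.022331169935556377 [0.51390205 0.17757741 0.07990806] [ 0.38120412  0.53960798 -0.30850964]
```

View pics/z15.png

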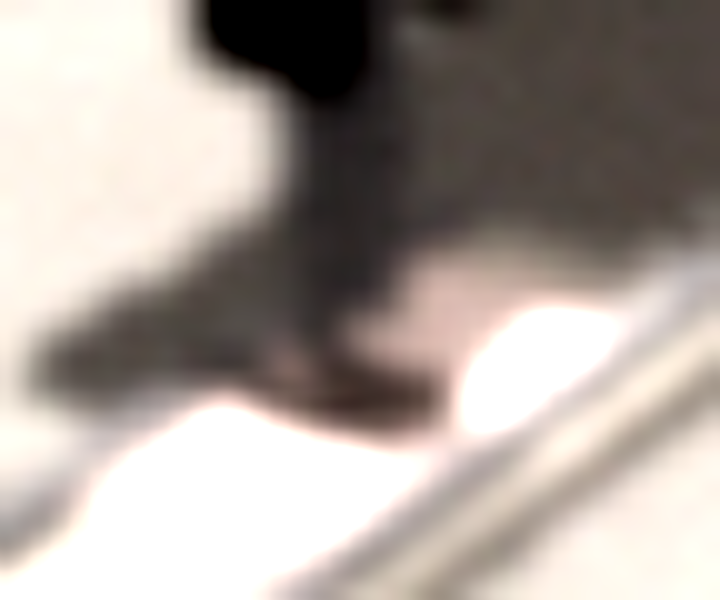

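Run:
```python
from m4 import *
S=np.load('pics/j_side.npy').mean(2)
for u in np.arange(236.2,242.3,.5):
    P,q=prof(S,(u,182),(u,195),27);print(u.round(1),[int(x) for x in q])
print(proj('side',[.514,.1776,.0237])-proj('side',[.514,.1776,.014]), (proj('side',[.514,.1876,.0237])-proj('side',[.514,.1776,.0237]))/10)
```

```text
236.2 [69, 68, 67, 67, 68, 68, 68, 69, 69, 70, 70, 72, 73, 76, 80, 83, 85, 83, 80, 82, 92, 111, 133, 151, 165, 174, 178]
236.7 [65, 65, 65, 66, 66, 66, 66, 66, 67, 68, 68, 68, 70, 72, 76, 79, 81, 81, 79, 79, 86, 103, 125, 145, 161, 172, 178]
237.2 [63, 63, 64, 65, 65, 64, 64, 64, 65, 66, 66, 66, 67, 70, 72, 75, 76, 77, 77, 76, 80, 96, 118, 139, 158, 170, 177]
237.7 [62, 62, 64, 64, 64, 64, 63, 63, 64, 65, 66, 67, 68, 69, 71, 71, 71, 73, 73, 72, 76, 90, 111, 134, 155, 168, 175]
238.2 [62, 62, 63, 63, 64, 63, 63, 63, 63, 65, 67, 70, 72, 73, 72, 70, 68, 69, 70, 69, 72, 85, 105, 130, 152, 166, 174]
238.7 [62, 62, 62, 63, 63, 63, 62, 63, 64, 67, 70, 75, 78, 78, 76, 71, 68, 68, 68, 67, 70, 81, 101, 126, 149, 164, 172]
239.2 [62, 63, 63, 63, 63, 63, 63, 63, 65, 69, 74, 80, 84, 85, 82, 75, 69, 68, 67, 66, 69, 79, 97, 121, 145, 161, 170]
239.7 [63, 63, 64, 64, 64, 64, 64, 65, 67, 71, 77, 84, 90, 92, 89, 81, 73, 68, 67, 67, 69, 78, 93, 116, 139, 157, 166]
240.2 [64, 64, 64, 64, 65, 66, 66, 67, 70, 74, 80, 88, 94, 97, 94, 86, 77, 70, 67, 67, 71, 77, 90, 111, 134, 151, 161]
240.7 [64, 64, 64, 65, 67, 68, 70, 72, 75, 79, 85, 92, 99, 101, 99, 91, 81, 73, 68, 68, 72, 78, 90, 109, 129, 146, 155]
241.2 [66, 65, 65, 67, 70, 73, 76, 79, 83, 86, 90, 97, 103, 105, 103, 96, 86, 76, 70, 70, 74, 81, 92, 109, 127, 142, 149]
241.7 [68, 67, 67, 69, 73, 78, 83, 88, 91, 94, 97, 102, 106, 108, 106, 99, 89, 79, 73, 72, 76, 84, 96, 112, 128, 140, 145]
242.2 [70, 69, 69, 72, 78, 84, 91, 96, 100, 102, 104, 107, 109, 111, 109, 102, 93, 83, 75, 74, 79, 88, 101, 116, 130, 138, 141]
[[-0.14364421 -3.07054956]] [[ 0.00153315 -0.15912854]]
```

Run:
```python
from station import ctrl
s=ctrl.observe();print(s['time'],s['ee_pos'],s['width'],s['wrist_force'],abs(s['dq']).max())
print(ctrl.sign_off())
```

```text
25.0167 [0.51390205 0.17757741 0.07990806] 0.022380506267774658 [ 0.38120412  0.53960798 -0.30850964] 0.0015020569026001848
the job is handed in; nothing more can be done
None
```

I pulled the steel tweezers out of the stand and carried them tips down to the gauge. I handed the job in at 25 s with them held still over the bars, squeezed to about 22.4 mm at the grip. `sign_off` gives no verdict, so the placing rests on the checks below.

- **Height:** the tips are about 10 to 11 mm above the bars. The wrist force stayed at its noise level, and I saw no sign of contact with the gauge.
- **Tip gap:** it should be about 13.6 mm, against a bar spacing I measured as roughly 13.5 mm. I estimated it from tip measurements just above and below the final squeeze. In the last side picture the tips looked about 13.7 mm apart.
- **Position over the bars:** the side and top views disagreed by about 2 mm along y. Checking the visible tips against the robot's own pose showed camera offsets of 1 to 5 mm, so I corrected for them and aimed between the two results. That leaves about ±1 mm of uncertainty across the bars.
- **Last direct check:** this was weak. The tips were in the gripper's shadow against the dark bars, with low contrast. Taken alone, the side view put the tips slightly higher or farther back than intended. The top camera could not see them because the arm was in the way.
- **Everything else:** I saw nothing else on the bench moved in the pictures, but I made no separate check of that at the end.

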